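# Fetch the filler cap from behind

## Task

The green filler cap stands at the back of the grey parts tray, behind the flux bottle, the solder spool and the amber jar. First move those three out, upright, onto the black rubber mat and leave the cap where it is meanwhile; then set the cap open side up in the round recess of the aluminium nest. Finally put the three back upright in the tray, each in the very place where it stood at the start, and leave the white carton and the screwdriver alone.

Things in the scene. Friction and masses are not known exactly. Their poses are not given: they have to be found in the camera images.
- tray: low grey plastic parts tray, fixed, 125 x 300 mm, floor 4 mm thick, with a lip 8 mm high (from the table) all round. Origin on the underside; x points from its front (robot side) to its back, y along its long side. The floor spans x -64 to +59 mm, y +-148 mm. The three front things stand near x = -25 mm, at y = -85, 0 and +85 mm in any order; the cap stands near x = +35 mm, y = 0
- mat: black rubber mat, fixed, flat on the table, 115 (x) x 200 (y) x 3 mm thick; the side area. Origin at the centre of its underside
- nest: square aluminium block, fixed, 70 x 70 x 10 mm, with a round recess in its middle, 47 mm across, 5 mm deep (its floor is 5 mm above the origin). Origin at the centre of its underside
- bottle: white flux bottle with a red nozzle, upright, 112 mm tall; round body 41 mm across, straight to about 55 mm height (shoulder up to 76 mm, then the thin nozzle). 0.06 kg. Origin at the centre of its foot, z up
- spool_axis (a point): solder spool standing on its flange: white drum with silvery wire, 55 mm across, 38 mm high, a short loose wire end above it. 0.22 kg. The point is on the drum's axis at its underside, z up
- jar: amber glass jar with a black screw lid, upright, 46 mm across, with a straight wall up to 34 mm, 64 mm tall, lid 42 mm across. 0.12 kg. Origin at the centre of its foot, z up
- cap: small green filler cap like a little flower pot, open side up: 29 mm high, 36 mm across at the top rim, narrower at the foot, filled white inside. 0.03 kg. Origin at the centre of its foot, z up. Grip it by the rim, fingertips at least 6 mm above its foot, to clear the nest's top
- carton: bystander: plain white closed carton on the table, 88 x 163 x 68 mm high. Origin at the centre of its underside. Leave alone
- driver: bystander: red-handled screwdriver lying on the table, 188 mm long, 22 mm thick; its handle and shaft lie along its y axis. Origin near its middle at the table. Leave alone

How it is judged:
By the outcome, as a careful person would: the job done as asked, in the order asked, and still so for the second after the job is handed in, with the robot touching nothing.
It also fails if it takes over 128 s, if anything falls off the work surface, if the arm or the gripper's body presses on something with over 40 N, if the wrist force passes 120 N, or if a joint passes its speed limit or range.

## Robot

A 6-joint arm with a two-finger parallel gripper is mounted at the origin on a cart in front of the work surface, level with it; the furniture and walls round the work are solid. World frame = base frame: x ahead of the robot, y to its left, z up, the work surface at z = 0. Lengths are in m, angles in rad, forces in N, time in s.
With the tool pointing down it reaches from about 0.4 to 0.825 m from the base axis. Payload 7 kg.
Tool frame: the origin (TCP) lies at the very end of the fingers, on their centre line; the grasp point (between the pads) lies 19 mm behind it; z points along the fingers, y is the line along which they close (so a half turn about z gives the same grasp; the last joint's range is limited). The gripper opens to 88 mm and grips with 3 to 60 N. Pads are 19 mm wide; open, the fingers measure 130 mm over their backs; the gripper's body (78 mm by 193 mm) begins 47 mm behind the grasp point.
Start: joints at [-1.032, 0.359, 0.012, 0, -1.224, -0.288], TCP at [0.167, -0.654, 0.192] pointing down, gripper open.
Joint ranges: [-3.07, 3.07], [-1.43, 2.12], [-1.02, 1.25], [-3.03, 1.67], [-3.05, -0], [-3.03, 3.03]. Speed limits (rad/s): [2.39, 2.39, 3.01, 3.14, 3.14, 3.14].

## Interface

Orientations are given as [roll, pitch, yaw] about the fixed x, y, z axes, in that order (R = Rz(yaw) Ry(pitch) Rx(roll)).
In Python, from station import arm gives the robot as it stands. The module is installed in compiled form; this text tells all that it offers.
- The arm moves only by the shell command python3 -m crank 'ROWS' [FORCE]. ROWS is JSON, a list of rows, each an object of numbers: "dx", "dy", "dz": the shift along the world's x, y, z in m; "twist": the turn about the world's z in degrees; "grip": the opening, from -1 (shut) to 1 (fully open). A call has exactly 5 rows; each row is the pose to reach, as a shift and turn from the pose commanded when the call began; what a row does not reach only later rows make up. A row lasts 1/12 s, in which the tool goes at most 41.7 mm and 7.16 degrees, less where a joint would pass 70% of its speed; a pose out of reach is approached as far as the arm can. A call with a gripper value outside its range is refused whole. The fingers move at their own pace and stop on an object; FORCE is the grip in N (left out, the last holds). Time passes only in rows, so rows that repeat a pose let the fingers close, or fill a call up. It gives the time, the measured TCP pose, the force, the opening and the grip force at its end, in the units of the state.
- arm.get_state(): the state, without advancing time (a new reading comes with each control period).
- arm.grab_frame(name): name is "side" or "top"; returns the picture (420x560x3 uint8, red, green, blue); there is no depth.
- arm.get_calibration(name): a dict with "fx", "fy", "cx", "cy" (pixels), "cam_to_world" (4x4, takes a point from camera to world coordinates). Camera axes: x right, y down, z forward; pixel columns grow to the right and rows downward; lengths in m; the calibration is good to about 2 mm. A picture is of the moment at which its call begins. get_calibration takes no time and is no camera call.
- arm.job_done(): hands the job in; it is judged then, once.
The state is a dict: "t": time; "q": joint angles; "qd": joint speeds; "joint_efforts": joint torques, N m; "eef_pos": TCP position; "ee_rot": TCP orientation; "force": force on the tool from outside, world axes, zero at the start; "moment": the same for the moment, N m; "width": finger opening in m; "gripper_force": force on a finger pad.
Only numpy, scipy, OpenCV 4.12 (cv2) and the standard library are available. Lean on these libraries where they do the work, as an engineer would, in place of code of your own. Each camera call takes 0.05 s, during which the arm holds its last target. There are 200 camera calls.

## Working session

There is one attempt and no reset: what is moved stays moved. The work goes in short steps, Python scripts to look and compute and a shell command to move; the robot and the scene stay as the last step left them, time stands still between calls to the robot, and variables do not carry over. Pictures are saved under pics/ and viewed, at most 14 in all, crops included, and the job is handed in when it is done.

```bash
mkdir -p pics; cat > h.py <<'E'
import numpy as np, cv2
from station import arm
def save(n,f):
    im=arm.grab_frame(n); cv2.imwrite(f'pics/{f}.png',im[:,:,::-1]); return im
def ray(n,u,v):
    c=arm.get_calibration(n); T=np.array(c['cam_to_world'])
    d=T[:3,:3]@np.array([(u-c['cx'])/c['fx'],(v-c['cy'])/c['fy'],1]); return T[:3,3],d
def onz(n,u,v,z):
    o,d=ray(n,u,v); return o+d*(z-o[2])/d[2]
def proj(n,p):
    c=arm.get_calibration(n); T=np.array(c['cam_to_world']); q=T[:3,:3].T@(np.array(p)-T[:3,3])
    return c['fx']*q[0]/q[2]+c['cx'],c['fy']*q[1]/q[2]+c['cy']
E
python3 - <<'E'
from h import *
np.set_printoptions(precision=3,suppress=True)
a=save('top','top0');b=save('side','side0')
for n in('top','side'):print(arm.get_calibration(n))
s=arm.get_state();print(s['t'],s['eef_pos'],s['ee_rot'],s['width'])
E
```

```text
{'fx': 453.34668657090833, 'fy': 453.34668657090833, 'cx': 281.71431510788057, 'cy': 212.2034426976873, 'cam_to_world': array([[ 0.026, -0.989,  0.142,  0.409],
       [-1.   , -0.026,  0.001, -0.266],
       [ 0.003, -0.142, -0.99 ,  1.106],
       [ 0.   ,  0.   ,  0.   ,  1.   ]])}
{'fx': 468.4664147115199, 'fy': 468.4664147115199, 'cx': 277.5721922778328, 'cy': 205.354294572029, 'cam_to_world': array([[ 0.985, -0.084,  0.149,  0.383],
       [-0.171, -0.46 ,  0.871, -1.42 ],
       [-0.004, -0.884, -0.467,  0.689],
       [ 0.   ,  0.   ,  0.   ,  1.   ]])}
0.1 [ 0.167 -0.653  0.191] [ 3.14  -0.    -2.891] 0.0874786318013475
```

View pics/top0.png

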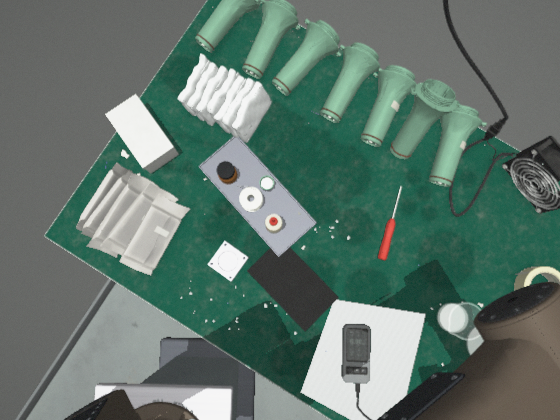

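View pics/side0.png

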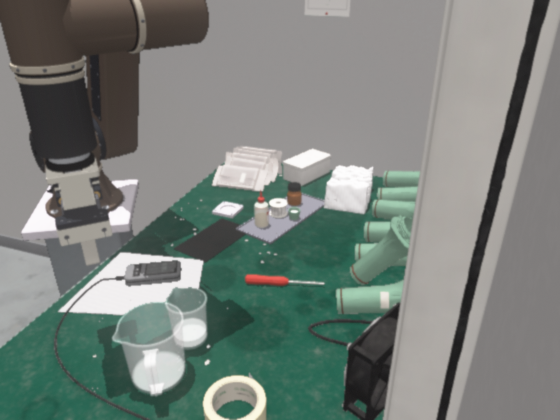

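The top view shows the tray centred near (258,197), with the jar at (228,172), spool (251,198), bottle (274,222), cap (267,184), nest (228,261) and mat (293,287). The side view shows the same group near (280,210).

```bash
python3 - <<'E'
from h import *
np.set_printoptions(precision=4,suppress=True)
a=cv2.imread('pics/top0.png')
c=a[125:335,190:350]; cv2.imwrite('pics/crop0.png',cv2.resize(c,None,fx=2.8,fy=2.8,interpolation=cv2.INTER_CUBIC))
b=cv2.imread('pics/side0.png')[150:270,170:340]; cv2.imwrite('pics/crop1.png',cv2.resize(b,None,fx=4.5,fy=4.5,interpolation=cv2.INTER_CUBIC))
hsv=cv2.cvtColor(a,cv2.COLOR_BGR2HSV)
H,S,V=[hsv[...,i].astype(int) for i in range(3)]
roi=np.zeros(H.shape,bool); roi[125:335,190:350]=1
for (u,v) in [(258,225),(215,165),(293,287),(228,261),(215,255),(267,184),(274,184),(150,300),(228,168),(228,178),(274,222),(251,198),(244,198)]: print(u,v,hsv[v,u])
E
```

```text
258 225 [110  16 188]
215 165 [112  16 179]
293 287 [30  5 54]
228 261 [  0   0 246]
215 255 [120   1 246]
267 184 [ 60   1 247]
274 184 [ 83  24 130]
150 300 [ 81 167  99]
228 168 [60  5 56]
228 178 [ 3 53 43]
274 222 [  2 169 190]
251 198 [111  18 183]
244 198 [ 30   2 245]
```

View pics/crop0.png

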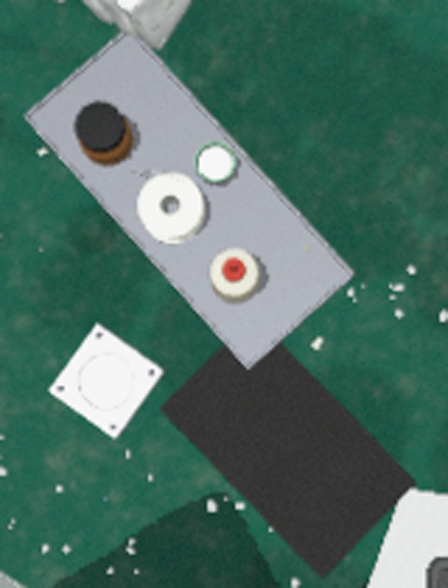

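View pics/crop1.png

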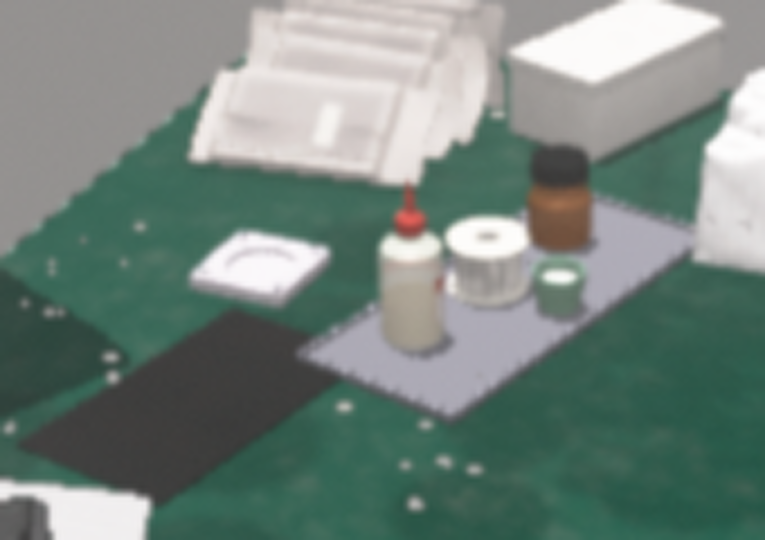

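The crop shows the tray tilted about 45°, with all four objects clearly separated in it. The mat's near corner touches the tray corner, and the nest is at crop (105,380). Next I measure each one.

```bash
cat > m.py <<'E'
from h import *
np.set_printoptions(precision=4,suppress=True)
def blob(m,near,hull=True):
    n,l,st,ce=cv2.connectedComponentsWithStats(m.astype(np.uint8),connectivity=4)
    i=min(range(1,n),key=lambda i:np.hypot(*(ce[i]-near))+ (1e3 if st[i,4]<25 else 0))
    c=max(cv2.findContours((l==i).astype(np.uint8),0,1)[0],key=len)[:,0]
    return c,ce[i],st[i,4]
def rect(n,c,z):
    w=np.array([onz(n,u,v,z)[:2] for u,v in c],np.float32)
    return cv2.minAreaRect(w*1000)
def circ(n,c,z):
    w=np.array([onz(n,u,v,z)[:2] for u,v in c],np.float32)*1000
    h=cv2.convexHull(w)
    e=cv2.fitEllipse(h) if len(h)>5 else None
    return e
E
python3 - <<'E'
from m import *
a=cv2.imread('pics/top0.png'); hsv=cv2.cvtColor(a,cv2.COLOR_BGR2HSV).astype(int);H,S,V=np.moveaxis(hsv,2,0)
roi=np.zeros(H.shape,bool); roi[125:335,190:350]=1
tr=roi&(S<60)&(V>100)&(V<225)&(H>95)&(H<130)
tr=cv2.morphologyEx(tr.astype(np.uint8),cv2.MORPH_OPEN,np.ones((3,3)))
c,_,A=blob(tr,(258,197));print('tray',rect('top',c,.008),A)
c,_,A=blob(roi&(S<60)&(V<80),(293,290));print('mat',rect('top',c,.003),A)
c,_,A=blob(roi&(S<40)&(V>200),(228,261));print('nest',rect('top',c,.010),A)
c,_,A=blob(roi&(S<40)&(V>212),(251,198));print('spool',circ('top',c,.042),A)
c,_,A=blob(roi&(S<40)&(V>212),(267,184));print('capwhite',circ('top',c,.033),A)
c,_,A=blob(roi&(V<75)&(S<60),(227,170));print('lid',circ('top',c,.068),A)
c,ce,A=blob(roi&(S>110)&((H<12)|(H>170))&(V>100),(274,222));print('red',onz('top',*ce,.085),A)
c,_,A=blob(roi&(V>150)&(H<60)|(roi&(S<30)&(V>215)),(275,223));print('bottle',circ('top',c,.06),A)
c=onz
E
```

```text
tray ((610.474609375, -203.09414672851562), (299.6000671386719, 125.87964630126953), 43.19410705566406) 4696
mat ((395.2815856933594, -295.3153076171875), (197.705810546875, 114.03536987304688), 45.65764617919922) 3749
nest ((445.9588623046875, -137.97348022460938), (70.44303894042969, 70.41145324707031), 56.566856384277344) 853
spool ((593.31640625, -189.4336395263672), (53.52987289428711, 59.47246170043945), 95.81620025634766) 405
capwhite ((633.9024658203125, -226.5510711669922), (27.640247344970703, 28.80375099182129), 171.82627868652344) 112
lid ((655.111328125, -131.0909423828125), (38.63856887817383, 40.688289642333984), 141.62294006347656) 228
red [ 0.5356 -0.2464  0.085 ] 47
bottle ((536.1507568359375, -245.84173583984375), (39.328731536865234, 39.595947265625), 171.6863250732422) 238
```

```bash
python3 - <<'E'
from m import *
a=cv2.imread('pics/top0.png'); hsv=cv2.cvtColor(a,cv2.COLOR_BGR2HSV).astype(int);H,S,V=np.moveaxis(hsv,2,0)
th=np.radians(43.2); X=np.array([np.sin(th),-np.cos(th)]);Y=np.array([np.cos(th),np.sin(th)]);C=np.array([.6105,-.2031])
tf=lambda p:np.array([(p[:2]-C)@X,(p[:2]-C)@Y])*1000
w=np.clip(215-V[193:204,246:256],0,None); yy,xx=np.mgrid[193:204,246:256]
hp=((xx*w).sum()/w.sum(),(yy*w).sum()/w.sum()); p=onz('top',*hp,.040);print('spool hole',hp,p,tf(p))
for n,p in dict(bottle=(.5359,-.2461),jar=(.6551,-.1311),cap=(.6339,-.2266),spool2=(.5933,-.1894)).items(): print(n,tf(np.array(p)))
print('crumple corner z0',tf(onz('top',243,141,0)),'z.03',tf(onz('top',243,141,.03)), tf(onz('top',250,140,0)))
# side view: red nozzle, lid, spool
s=cv2.imread('pics/side0.png'); h=cv2.cvtColor(s,cv2.COLOR_BGR2HSV).astype(int);H,S,V=np.moveaxis(h,2,0)
roi=np.zeros(H.shape,bool); roi[178:240,250:310]=1
def tri(ut,us):
    (o1,d1),(o2,d2)=ray('top',*ut),ray('side',*us)
    t=np.linalg.lstsq(np.c_[d1,-d2],o2-o1,rcond=None)[0]; return o1+d1*t[0],o2+d2*t[1]
for n,q in dict(bottle=(.5359,-.2461,.03),jar=(.6551,-.1311,.025),cap=(.6339,-.2266,.018),spool=(.596,-.19,.023)).items(): print(n,proj('side',q))
for n,(m,nr) in dict(red=(roi&(S>120)&((H<8)|(H>172)),(261,199)),amber=(roi&(S>110)&(H<15)&(V<160),(294,199)),lid=(roi&(V<60),(294,187)),cap=(roi&(S>60)&(H>60)&(H<90)&(V>60),(294,215))).items():
    c,ce,A=blob(m,nr); print(n,ce,A,c.min(0),c.max(0))
print('multimeter', onz('top',345,325,.03))
E
```

```text
spool hole (np.float64(249.91927303465766), np.float64(197.2869822485207)) [ 0.5965 -0.1886  0.04  ] [-20.1341  -0.3049]
bottle [-19.7216 -83.8166]
jar [-21.9549  81.7994]
cap [33.1492  0.971 ]
spool2 [-21.7611  -3.16  ]
crumple corner z0 [ 64.2331 126.8495] z.03 [ 59.9985 118.2615] [ 79.1265 117.0944]
bottle (np.float64(261.21188827292264), np.float64(215.8527261102437))
jar (np.float64(293.61707255116113), np.float64(196.42871768326697))
cap (np.float64(293.0585288017399), np.float64(213.361668751423))
spool (np.float64(278.35256826299303), np.float64(207.24356414622324))
red [260.6538 198.6538] 26 [258 196] [263 201]
amber [294.0889 197.    ] 90 [288 192] [299 203]
lid [291. 189.] 1 [291 189] [291 189]
cap [298.5407 231.769 ] 381 [278 217] [309 239]
multimeter [ 0.3042 -0.4188  0.03  ]
```

Both views agree to about 1–2 mm, and the sizes match. I start moving towards the bottle.

```bash
python3 -m crank '[{"dx":0.024,"dy":0.027,"grip":1},{"dx":0.048,"dy":0.054,"grip":1},{"dx":0.072,"dy":0.081,"grip":1},{"dx":0.096,"dy":0.108,"grip":1},{"dx":0.12,"dy":0.135,"grip":1}]' 15
python3 -m crank '[{"dx":0.024,"dy":0.027,"grip":1},{"dx":0.048,"dy":0.054,"grip":1},{"dx":0.072,"dy":0.081,"grip":1},{"dx":0.096,"dy":0.108,"grip":1},{"dx":0.12,"dy":0.135,"grip":1}]'
python3 -m crank '[{"dx":0.026,"dy":0.027,"grip":1},{"dx":0.052,"dy":0.054,"grip":1},{"dx":0.078,"dy":0.081,"grip":1},{"dx":0.104,"dy":0.108,"grip":1},{"dx":0.129,"dy":0.137,"grip":1}]'
```

```text
invalid input at $[0]: expected keys dx, dy, dz, twist, grip
invalid input at $[0]: expected keys dx, dy, dz, twist, grip
invalid input at $[0]: expected keys dx, dy, dz, twist, grip
```

```bash
python3 -m crank '[{"dx":0.024,"dy":0.027,"dz":0,"twist":0,"grip":1},{"dx":0.048,"dy":0.054,"dz":0,"twist":0,"grip":1},{"dx":0.072,"dy":0.081,"dz":0,"twist":0,"grip":1},{"dx":0.096,"dy":0.108,"dz":0,"twist":0,"grip":1},{"dx":0.12,"dy":0.135,"dz":0,"twist":0,"grip":1}]' 15
python3 -m crank '[{"dx":0.024,"dy":0.027,"dz":0,"twist":0,"grip":1},{"dx":0.048,"dy":0.054,"dz":0,"twist":0,"grip":1},{"dx":0.072,"dy":0.081,"dz":0,"twist":0,"grip":1},{"dx":0.096,"dy":0.108,"dz":0,"twist":0,"grip":1},{"dx":0.12,"dy":0.135,"dz":0,"twist":0,"grip":1}]'
python3 -m crank '[{"dx":0.026,"dy":0.027,"dz":0,"twist":0,"grip":1},{"dx":0.052,"dy":0.054,"dz":0,"twist":0,"grip":1},{"dx":0.078,"dy":0.081,"dz":0,"twist":0,"grip":1},{"dx":0.104,"dy":0.108,"dz":0,"twist":0,"grip":1},{"dx":0.129,"dy":0.137,"dz":0,"twist":0,"grip":1}]'
```

```text
t: 0.52
eef_pos: [0.288, -0.5173, 0.1916]
ee_rot: [3.141, -0.0, -2.891]
force: [0.9, -0.5, -0.3]
width: 0.0881
gripper_force: 0.0
t: 0.93
eef_pos: [0.4082, -0.3822, 0.1919]
ee_rot: [3.141, -0.0, -2.891]
force: [0.6, -1.3, -0.8]
width: 0.0877
gripper_force: 0.0
t: 1.35
eef_pos: [0.5374, -0.2453, 0.1918]
ee_rot: [3.141, -0.0, -2.891]
force: [1.1, -0.7, -0.3]
width: 0.0876
gripper_force: 0.0
```

```bash
python3 -m crank '[{"dx":-0.001,"dy":-0.001,"dz":-0.035,"twist":0,"grip":1},{"dx":-0.001,"dy":-0.001,"dz":-0.07,"twist":0,"grip":1},{"dx":-0.001,"dy":-0.001,"dz":-0.105,"twist":0,"grip":1},{"dx":-0.001,"dy":-0.001,"dz":-0.125,"twist":0,"grip":1},{"dx":-0.001,"dy":-0.001,"dz":-0.139,"twist":0,"grip":1}]' 15
python3 -m crank '[{"dx":0,"dy":0,"dz":0,"twist":0,"grip":0.3},{"dx":0,"dy":0,"dz":0,"twist":0,"grip":0.1},{"dx":0,"dy":0,"dz":0,"twist":0,"grip":-0.1},{"dx":0,"dy":0,"dz":0,"twist":0,"grip":-0.3},{"dx":0,"dy":0,"dz":0,"twist":0,"grip":-0.3}]' 15
python3 -m crank '[{"dx":0,"dy":0,"dz":0,"twist":0,"grip":-0.3},{"dx":0,"dy":0,"dz":0,"twist":0,"grip":-0.3},{"dx":0,"dy":0,"dz":0,"twist":0,"grip":-0.3},{"dx":0,"dy":0,"dz":0,"twist":0,"grip":-0.3},{"dx":0,"dy":0,"dz":0,"twist":0,"grip":-0.3}]'
```

```text
t: 1.77
eef_pos: [0.5335, -0.2472, 0.0497]
ee_rot: [3.14, -0.004, -2.891]
force: [-1.4, -1.2, -0.7]
width: 0.0872
gripper_force: 0.0
t: 2.18
eef_pos: [0.5363, -0.2481, 0.0544]
ee_rot: [-3.141, 0.002, -2.891]
force: [-0.1, 0.1, 0.8]
width: 0.0599
gripper_force: 0.0
t: 2.6
eef_pos: [0.5355, -0.2479, 0.0531]
ee_rot: [-3.142, 0.0, -2.891]
force: [0.0, -1.1, 0.4]
width: 0.0318
gripper_force: 0.0
```

```bash
python3 - <<'E'
from m import *
b=save('side','s1')[130:260,170:340,::-1];t=save('top','t1')[125:335,190:350,::-1]
b=cv2.resize(b,None,fx=3,fy=3,interpolation=2);t=cv2.resize(t,None,fx=1.8,fy=1.8,interpolation=2)
o=np.zeros((400,800,3),np.uint8);o[:390,:510]=b;o[:378,512:800]=t[:378,:288];cv2.imwrite('pics/c1.png',o)
E
```

```text
(no output)
```

View pics/c1.png

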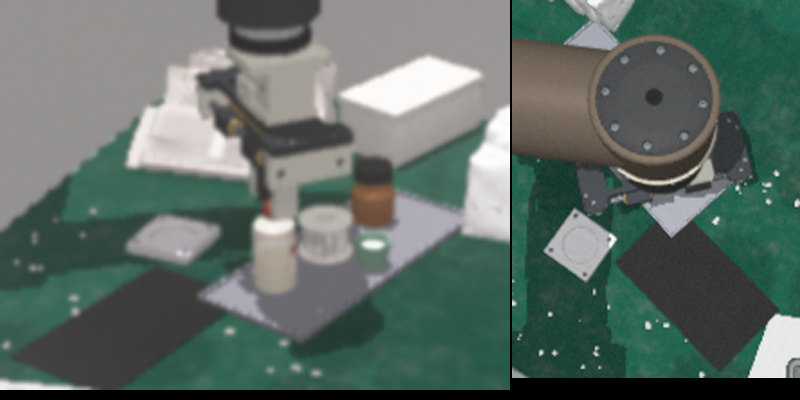

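The side view shows the finger ending at about crop (285,214), just above the bottle's shoulder, with the bottle still upright. I compare that with the projected TCP.

```bash
python3 - <<'E'
from m import *
s=arm.get_state();print(s['eef_pos'],s['width'],s['gripper_force'])
f=lambda p:[(proj('side',p)[0]-170)*3,(proj('side',p)[1]-130)*3]
print('front tip',f((.540,-.264,.053)),'back',f((.532,-.232,.053)),'bottle foot',f((.536,-.246,.004)),'b76',f((.536,-.246,.08)),'f72',f((.54,-.264,.072)))
b=cv2.imread('pics/s1.png')[185:230,240:285];cv2.imwrite('pics/c2.png',cv2.resize(b,None,fx=12,fy=12,interpolation=2))
E
```

```text
[ 0.5355 -0.2478  0.0531] 0.031001450063413136 0.0
front tip [np.float64(280.09751132574434), np.float64(244.99382031271102)] back [np.float64(267.07721469197014), np.float64(230.0564582448175)] bottle foot [np.float64(274.2748580714928), np.float64(280.8687816312728)] b76 [np.float64(272.63597156789655), np.float64(211.3588895595613)] f72 [np.float64(279.7234470587209), np.float64(227.22542264084092)]
```

View pics/c2.png

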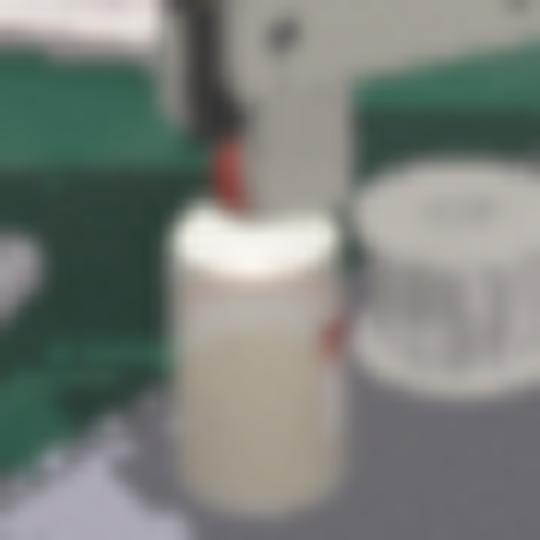

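The finger tip at crop (298,210) overlaps the shoulder rim, and that fits a tip height near 0.08 m rather than 0.053. I check the same thing in the start picture, where the tip was at (90,262).

```bash
python3 - <<'E'
from m import *
print('start tip',proj('side',(.167,-.653,.191)),proj('side',(.178,-.695,.191)),proj('side',(.156,-.611,.191)),proj('side',(.178,-.695,.221)), 'px front at .119',proj('side',(.56,-.34,.119)))
b=cv2.imread('pics/side0.png')[150:290,20:180];cv2.imwrite('pics/c3.png',cv2.resize(b,None,fx=4,fy=4,interpolation=2))
E
```

```text
start tip (np.float64(93.31712156678805), np.float64(262.4704596254427)) (np.float64(95.72123386324154), np.float64(275.19247344431875)) (np.float64(91.09896425989768), np.float64(250.7324771891278)) (np.float64(92.53854754333514), np.float64(261.23213575160634)) px front at .119 (np.float64(274.59505240323506), np.float64(202.62034186708257))
```

View pics/c3.png

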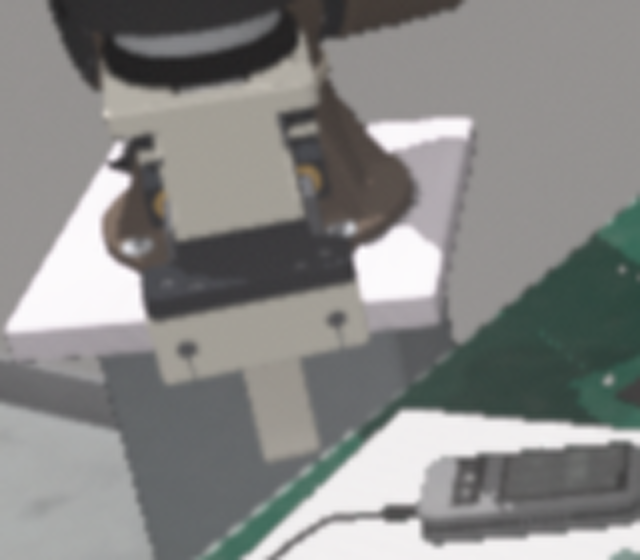

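The start picture gives the same answer: the tip at (92,264) lies about 25 mm higher than the stated TCP would project. I test this physically on the bare mat with small steps down.

```bash
python3 -m crank '[{"dx":0,"dy":0,"dz":0,"twist":0,"grip":0.5},{"dx":0,"dy":0,"dz":0.03,"twist":0,"grip":0.5},{"dx":0,"dy":0,"dz":0.065,"twist":0,"grip":0.3},{"dx":0,"dy":0,"dz":0.1,"twist":0,"grip":0.3},{"dx":0,"dy":0,"dz":0.13,"twist":0,"grip":0}]' 10
python3 -m crank '[{"dx":-0.03,"dy":-0.01,"dz":0,"twist":0,"grip":0},{"dx":-0.06,"dy":-0.02,"dz":0,"twist":0,"grip":0},{"dx":-0.09,"dy":-0.03,"dz":0,"twist":0,"grip":0},{"dx":-0.12,"dy":-0.04,"dz":0,"twist":0,"grip":0},{"dx":-0.141,"dy":-0.047,"dz":0,"twist":0,"grip":0}]'
python3 -m crank '[{"dx":0,"dy":0,"dz":-0.035,"twist":0,"grip":0},{"dx":0,"dy":0,"dz":-0.07,"twist":0,"grip":0},{"dx":0,"dy":0,"dz":-0.105,"twist":0,"grip":0},{"dx":0,"dy":0,"dz":-0.135,"twist":0,"grip":0},{"dx":0,"dy":0,"dz":-0.15,"twist":0,"grip":0}]'
python3 -m crank '[{"dx":0,"dy":0,"dz":-0.004,"twist":0,"grip":0},{"dx":0,"dy":0,"dz":-0.008,"twist":0,"grip":0},{"dx":0,"dy":0,"dz":-0.012,"twist":0,"grip":0},{"dx":0,"dy":0,"dz":-0.014,"twist":0,"grip":0},{"dx":0,"dy":0,"dz":-0.016,"twist":0,"grip":0}]'
python3 - <<'E'
from m import *
b=save('side','s2')[170:310,150:310,::-1]
cv2.imwrite('pics/c4.png',cv2.resize(b,None,fx=4,fy=4,interpolation=2))
for z in (.01,.017,.04): print([((proj('side',p)[0]-150)*4,(proj('side',p)[1]-170)*4) for p in ((.4006,-.3169,z),(.389,-.273,z))])
E
```

```text
t: 3.12
eef_pos: [0.5356, -0.248, 0.1854]
ee_rot: [-3.141, 0.001, -2.891]
force: [0.3, -0.4, -0.4]
width: 0.0524
gripper_force: 0.0
t: 3.53
eef_pos: [0.3921, -0.2951, 0.1831]
ee_rot: [3.141, -0.0, -2.891]
force: [0.8, -0.4, -0.2]
width: 0.0438
gripper_force: 0.0
t: 3.95
eef_pos: [0.3922, -0.2941, 0.0298]
ee_rot: [3.139, -0.003, -2.892]
force: [0.1, 0.1, -0.6]
width: 0.0442
gripper_force: 0.0
t: 4.37
eef_pos: [0.3954, -0.2951, 0.0179]
ee_rot: [-3.141, 0.002, -2.891]
force: [0.5, 0.1, -0.3]
width: 0.0435
gripper_force: 0.0
[(np.float64(264.04144470352924), np.float64(275.82224287278564)), (np.float64(243.92663863890107), np.float64(244.7828859589082))]
[(np.float64(263.3669980326082), np.float64(267.0917150815354)), (np.float64(243.2208832783649), np.float64(236.2176984102963))]
[(np.float64(261.12644735549475), np.float64(238.08839903353373)), (np.float64(240.87704185084453), np.float64(207.77237226262514))]
```

View pics/c4.png

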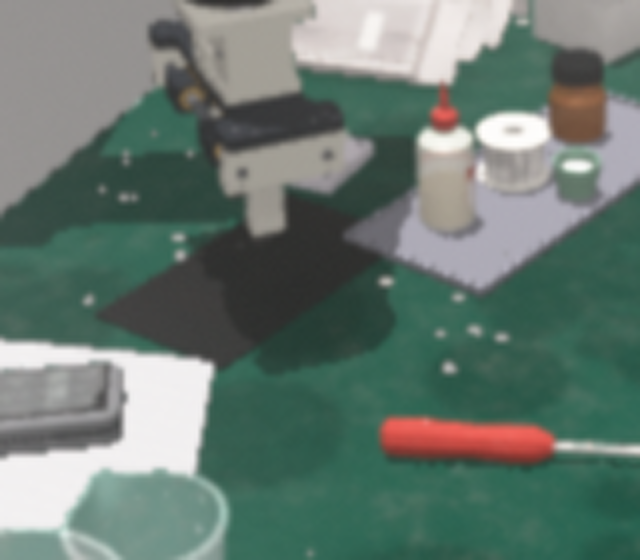

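The tip at (265,235) matches a height of about 0.042 m, against the reported TCP of 0.017. I continue down to contact.

```bash
python3 -m crank '[{"dx":0,"dy":0,"dz":-0.007,"twist":0,"grip":0},{"dx":0,"dy":0,"dz":-0.014,"twist":0,"grip":0},{"dx":0,"dy":0,"dz":-0.02,"twist":0,"grip":0},{"dx":0,"dy":0,"dz":-0.023,"twist":0,"grip":0},{"dx":0,"dy":0,"dz":-0.026,"twist":0,"grip":0}]'
python3 -m crank '[{"dx":0,"dy":0,"dz":-0.001,"twist":0,"grip":0},{"dx":0,"dy":0,"dz":-0.002,"twist":0,"grip":0},{"dx":0,"dy":0,"dz":-0.003,"twist":0,"grip":0},{"dx":0,"dy":0,"dz":-0.004,"twist":0,"grip":0},{"dx":0,"dy":0,"dz":-0.004,"twist":0,"grip":0}]'
```

```text
t: 4.83
eef_pos: [0.3941, -0.2948, -0.0096]
ee_rot: [3.141, -0.001, -2.891]
force: [-0.4, -0.1, 0.0]
width: 0.0437
gripper_force: 0.0
t: 5.25
eef_pos: [0.3945, -0.2948, -0.013]
ee_rot: [3.142, 0.0, -2.891]
force: [-0.1, 0.3, 0.5]
width: 0.0436
gripper_force: 0.0
```

```bash
python3 -m crank '[{"dx":0,"dy":0,"dz":-0.001,"twist":0,"grip":0},{"dx":0,"dy":0,"dz":-0.002,"twist":0,"grip":0},{"dx":0,"dy":0,"dz":-0.003,"twist":0,"grip":0},{"dx":0,"dy":0,"dz":-0.004,"twist":0,"grip":0},{"dx":0,"dy":0,"dz":-0.004,"twist":0,"grip":0}]'
python3 -m crank '[{"dx":0,"dy":0,"dz":-0.001,"twist":0,"grip":0},{"dx":0,"dy":0,"dz":-0.002,"twist":0,"grip":0},{"dx":0,"dy":0,"dz":-0.003,"twist":0,"grip":0},{"dx":0,"dy":0,"dz":-0.003,"twist":0,"grip":0},{"dx":0,"dy":0,"dz":-0.003,"twist":0,"grip":0}]'
```

```text
t: 5.67
eef_pos: [0.3943, -0.2948, -0.0171]
ee_rot: [3.141, -0.0, -2.891]
force: [-0.2, 1.0, 0.3]
width: 0.0442
gripper_force: 0.0
t: 6.08
eef_pos: [0.3944, -0.2948, -0.02]
ee_rot: [3.141, -0.0, -2.891]
force: [-0.4, 0.0, -0.2]
width: 0.0439
gripper_force: 0.0
```

```bash
python3 -m crank '[{"dx":0,"dy":0,"dz":-0.001,"twist":0,"grip":0},{"dx":0,"dy":0,"dz":-0.002,"twist":0,"grip":0},{"dx":0,"dy":0,"dz":-0.002,"twist":0,"grip":0},{"dx":0,"dy":0,"dz":-0.002,"twist":0,"grip":0},{"dx":0,"dy":0,"dz":-0.002,"twist":0,"grip":0}]'
python3 -m crank '[{"dx":0,"dy":0,"dz":-0.001,"twist":0,"grip":0},{"dx":0,"dy":0,"dz":-0.002,"twist":0,"grip":0},{"dx":0,"dy":0,"dz":-0.002,"twist":0,"grip":0},{"dx":0,"dy":0,"dz":-0.002,"twist":0,"grip":0},{"dx":0,"dy":0,"dz":-0.002,"twist":0,"grip":0}]'
```

```text
t: 6.5
eef_pos: [0.3945, -0.2949, -0.022]
ee_rot: [3.142, -0.0, -2.891]
force: [0.4, -0.0, -0.1]
width: 0.0438
gripper_force: 0.0
t: 6.92
eef_pos: [0.3945, -0.2949, -0.024]
ee_rot: [3.142, -0.0, -2.891]
force: [-1.1, 0.4, 0.4]
width: 0.0439
gripper_force: 0.0
```

```bash
python3 -m crank '[{"dx":0,"dy":0,"dz":-0.001,"twist":0,"grip":0},{"dx":0,"dy":0,"dz":-0.002,"twist":0,"grip":0},{"dx":0,"dy":0,"dz":-0.002,"twist":0,"grip":0},{"dx":0,"dy":0,"dz":-0.002,"twist":0,"grip":0},{"dx":0,"dy":0,"dz":-0.002,"twist":0,"grip":0}]'
python3 -m crank '[{"dx":0,"dy":0,"dz":-0.001,"twist":0,"grip":0},{"dx":0,"dy":0,"dz":-0.002,"twist":0,"grip":0},{"dx":0,"dy":0,"dz":-0.002,"twist":0,"grip":0},{"dx":0,"dy":0,"dz":-0.002,"twist":0,"grip":0},{"dx":0,"dy":0,"dz":-0.002,"twist":0,"grip":0}]'
python3 - <<'E'
from m import *
save('side','s3');s=cv2.imread('pics/s3.png')
cv2.imwrite('pics/c5.png',cv2.resize(s[190:250,190:260],None,fx=8,fy=8,interpolation=2))
for z in (-.027,.003,.01): print([((proj('side',p)[0]-190)*8,(proj('side',p)[1]-190)*8) for p in ((.4006,-.3169,z),(.404,-.33,z))])
E
```

```text
t: 7.33
eef_pos: [0.3945, -0.2949, -0.026]
ee_rot: [3.142, -0.0, -2.891]
force: [0.5, 1.4, -0.1]
width: 0.044
gripper_force: 0.0
t: 7.75
eef_pos: [0.3945, -0.2949, -0.028]
ee_rot: [3.142, -0.0, -2.891]
force: [-0.3, 0.1, 0.5]
width: 0.044
gripper_force: 0.0
[(np.float64(215.09987622254812), np.float64(482.47746193895273)), (np.float64(227.2651959659729), np.float64(502.2220968042993))]
[(np.float64(209.4249137355523), np.float64(409.01662382796553)), (np.float64(221.67551805249968), np.float64(428.3494203344676))]
[(np.float64(208.08288940705847), np.float64(391.6444857455713)), (np.float64(220.3535108565602), np.float64(410.8778931037057))]
```

View pics/c5.png

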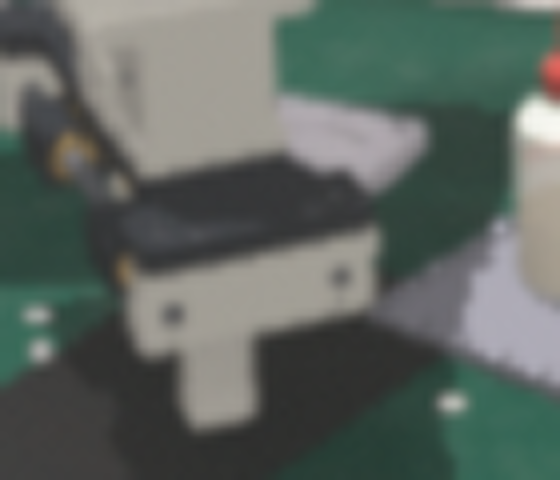

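The tip at (222,428) matches z≈0.003, so contact is close and the real tip is about 30 mm above the reported TCP. A couple more 1 mm steps should settle it.

```bash
python3 -m crank '[{"dx":0,"dy":0,"dz":-0.001,"twist":0,"grip":0},{"dx":0,"dy":0,"dz":-0.001,"twist":0,"grip":0},{"dx":0,"dy":0,"dz":-0.001,"twist":0,"grip":0},{"dx":0,"dy":0,"dz":-0.001,"twist":0,"grip":0},{"dx":0,"dy":0,"dz":-0.001,"twist":0,"grip":0}]' | egrep 'eef|force'
python3 -m crank '[{"dx":0,"dy":0,"dz":-0.001,"twist":0,"grip":0},{"dx":0,"dy":0,"dz":-0.001,"twist":0,"grip":0},{"dx":0,"dy":0,"dz":-0.001,"twist":0,"grip":0},{"dx":0,"dy":0,"dz":-0.001,"twist":0,"grip":0},{"dx":0,"dy":0,"dz":-0.001,"twist":0,"grip":0}]' | egrep 'eef|force'
```

```text
eef_pos: [0.3945, -0.2949, -0.0289]
force: [-0.7, 0.5, 0.3]
gripper_force: 0.0
eef_pos: [0.3945, -0.2949, -0.0299]
force: [-0.3, -0.7, 0.2]
gripper_force: 0.0
```

```bash
python3 -m crank '[{"dx":0,"dy":0,"dz":-0.001,"twist":0,"grip":0},{"dx":0,"dy":0,"dz":-0.001,"twist":0,"grip":0},{"dx":0,"dy":0,"dz":-0.001,"twist":0,"grip":0},{"dx":0,"dy":0,"dz":-0.001,"twist":0,"grip":0},{"dx":0,"dy":0,"dz":-0.001,"twist":0,"grip":0}]' | egrep 'eef|force'
python3 -m crank '[{"dx":0,"dy":0,"dz":-0.001,"twist":0,"grip":0},{"dx":0,"dy":0,"dz":-0.001,"twist":0,"grip":0},{"dx":0,"dy":0,"dz":-0.001,"twist":0,"grip":0},{"dx":0,"dy":0,"dz":-0.001,"twist":0,"grip":0},{"dx":0,"dy":0,"dz":-0.001,"twist":0,"grip":0}]' | egrep 'eef|force'
python3 -m crank '[{"dx":0,"dy":0,"dz":-0.001,"twist":0,"grip":0},{"dx":0,"dy":0,"dz":-0.001,"twist":0,"grip":0},{"dx":0,"dy":0,"dz":-0.001,"twist":0,"grip":0},{"dx":0,"dy":0,"dz":-0.001,"twist":0,"grip":0},{"dx":0,"dy":0,"dz":-0.001,"twist":0,"grip":0}]' | egrep 'eef|force'
```

```text
eef_pos: [0.3945, -0.2949, -0.031]
force: [0.2, -0.4, -0.5]
gripper_force: 0.0
eef_pos: [0.3946, -0.2949, -0.0312]
force: [-2.3, 2.8, 9.6]
gripper_force: 5.1
eef_pos: [0.3947, -0.2949, -0.0313]
force: [-5.0, 5.6, 23.4]
gripper_force: 11.7
```

Contact came at a reported z of −0.031, so true tip z = reported z + 0.034. I return to the bottle with that offset and descend in guarded steps, since the nozzle could touch the gripper body.

```bash
python3 -m crank '[{"dx":0,"dy":0,"dz":0.04,"twist":0,"grip":0.3},{"dx":0,"dy":0,"dz":0.08,"twist":0,"grip":1},{"dx":0,"dy":0,"dz":0.12,"twist":0,"grip":1},{"dx":0,"dy":0,"dz":0.16,"twist":0,"grip":1},{"dx":0,"dy":0,"dz":0.19,"twist":0,"grip":1}]' 15 | egrep 'eef|force'
python3 -m crank '[{"dx":0.03,"dy":0.01,"dz":0,"twist":0,"grip":1},{"dx":0.06,"dy":0.02,"dz":0,"twist":0,"grip":1},{"dx":0.09,"dy":0.03,"dz":0,"twist":0,"grip":1},{"dx":0.12,"dy":0.04,"dz":0,"twist":0,"grip":1},{"dx":0.1415,"dy":0.049,"dz":0,"twist":0,"grip":1}]' | egrep 'eef|force'
python3 -m crank '[{"dx":0,"dy":0,"dz":-0.035,"twist":0,"grip":1},{"dx":0,"dy":0,"dz":-0.065,"twist":0,"grip":1},{"dx":0,"dy":0,"dz":-0.09,"twist":0,"grip":1},{"dx":0,"dy":0,"dz":-0.1,"twist":0,"grip":1},{"dx":0,"dy":0,"dz":-0.104,"twist":0,"grip":1}]' | egrep 'eef|force|wid'
python3 -m crank '[{"dx":0,"dy":0,"dz":-0.002,"twist":0,"grip":1},{"dx":0,"dy":0,"dz":-0.004,"twist":0,"grip":1},{"dx":0,"dy":0,"dz":-0.006,"twist":0,"grip":1},{"dx":0,"dy":0,"dz":-0.008,"twist":0,"grip":1},{"dx":0,"dy":0,"dz":-0.01,"twist":0,"grip":1}]' | egrep 'eef|force|wid'
```

```text
eef_pos: [0.395, -0.2952, 0.1608]
force: [0.6, -0.5, -1.2]
gripper_force: 0.0
eef_pos: [0.5381, -0.2452, 0.157]
force: [-0.4, -0.1, 0.8]
gripper_force: 0.0
eef_pos: [0.5346, -0.2457, 0.051]
force: [-0.7, 0.5, -0.2]
width: 0.0877
gripper_force: 0.0
eef_pos: [0.5366, -0.246, 0.0439]
force: [-0.5, 0.3, -0.3]
width: 0.088
gripper_force: 0.0
```

```bash
python3 -m crank '[{"dx":0,"dy":0,"dz":-0.002,"twist":0,"grip":1},{"dx":0,"dy":0,"dz":-0.004,"twist":0,"grip":1},{"dx":0,"dy":0,"dz":-0.006,"twist":0,"grip":1},{"dx":0,"dy":0,"dz":-0.008,"twist":0,"grip":1},{"dx":0,"dy":0,"dz":-0.01,"twist":0,"grip":1}]' | egrep 'eef|force|wid'
python3 -m crank '[{"dx":0,"dy":0,"dz":-0.003,"twist":0,"grip":1},{"dx":0,"dy":0,"dz":-0.006,"twist":0,"grip":1},{"dx":0,"dy":0,"dz":-0.009,"twist":0,"grip":1},{"dx":0,"dy":0,"dz":-0.012,"twist":0,"grip":1},{"dx":0,"dy":0,"dz":-0.014,"twist":0,"grip":1}]' | egrep 'eef|force|wid'
python3 -m crank '[{"dx":0,"dy":0,"dz":0,"twist":0,"grip":0.3},{"dx":0,"dy":0,"dz":0,"twist":0,"grip":0.2},{"dx":0,"dy":0,"dz":0,"twist":0,"grip":0.1},{"dx":0,"dy":0,"dz":0,"twist":0,"grip":0},{"dx":0,"dy":0,"dz":0,"twist":0,"grip":-0.2}]' 12| egrep 'eef|force|wid'
python3 -m crank '[{"dx":0,"dy":0,"dz":0,"twist":0,"grip":-0.3},{"dx":0,"dy":0,"dz":0,"twist":0,"grip":-0.3},{"dx":0,"dy":0,"dz":0,"twist":0,"grip":-0.3},{"dx":0,"dy":0,"dz":0,"twist":0,"grip":-0.3},{"dx":0,"dy":0,"dz":0,"twist":0,"grip":-0.3}]' | egrep 'eef|force|wid'
```

```text
eef_pos: [0.536, -0.2458, 0.0329]
force: [0.2, 0.3, -0.8]
width: 0.0877
gripper_force: 0.0
eef_pos: [0.5358, -0.2458, 0.0185]
force: [-0.4, -0.4, 0.3]
width: 0.0877
gripper_force: 0.0
eef_pos: [0.5361, -0.2459, 0.0193]
force: [0.3, 1.0, -0.4]
width: 0.06
gripper_force: 0.0
eef_pos: [0.5361, -0.2459, 0.0192]
force: [0.8, -0.1, -0.2]
width: 0.04
gripper_force: 12.0
```

```bash
python3 -m crank '[{"dx":0,"dy":0,"dz":0.01,"twist":0,"grip":-0.3},{"dx":0,"dy":0,"dz":0.025,"twist":0,"grip":-0.3},{"dx":0,"dy":0,"dz":0.04,"twist":0,"grip":-0.3},{"dx":-0.02,"dy":0,"dz":0.05,"twist":0,"grip":-0.3},{"dx":-0.04,"dy":0,"dz":0.05,"twist":0,"grip":-0.3}]' | egrep 'eef|force|wid'
python3 -m crank '[{"dx":-0.02,"dy":0,"dz":0,"twist":0,"grip":-0.3},{"dx":-0.04,"dy":0,"dz":0,"twist":0,"grip":-0.3},{"dx":-0.052,"dy":0.001,"dz":-0.015,"twist":0,"grip":-0.3},{"dx":-0.052,"dy":0.001,"dz":-0.03,"twist":0,"grip":-0.3},{"dx":-0.052,"dy":0.001,"dz":-0.04,"twist":0,"grip":-0.3}]' | egrep 'eef|force|wid'
python3 -m crank '[{"dx":0,"dy":0,"dz":-0.003,"twist":0,"grip":-0.3},{"dx":0,"dy":0,"dz":-0.006,"twist":0,"grip":-0.3},{"dx":0,"dy":0,"dz":-0.009,"twist":0,"grip":-0.3},{"dx":0,"dy":0,"dz":-0.011,"twist":0,"grip":-0.3},{"dx":0,"dy":0,"dz":-0.011,"twist":0,"grip":-0.3}]' | egrep 'eef|force|wid'
```

```text
eef_pos: [0.4977, -0.2463, 0.0717]
force: [0.2, 0.4, -1.1]
width: 0.04
gripper_force: 12.0
eef_pos: [0.4433, -0.2448, 0.0291]
force: [1.1, -0.6, -0.4]
width: 0.0399
gripper_force: 12.0
eef_pos: [0.4446, -0.245, 0.0182]
force: [0.3, 0.3, -0.5]
width: 0.0401
gripper_force: 12.0
```

```bash
python3 -m crank '[{"dx":0,"dy":0,"dz":0,"twist":0,"grip":0.2},{"dx":0,"dy":0,"dz":0,"twist":0,"grip":0.6},{"dx":0,"dy":0,"dz":0,"twist":0,"grip":1},{"dx":0,"dy":0,"dz":0.02,"twist":0,"grip":1},{"dx":0,"dy":0,"dz":0.05,"twist":0,"grip":1}]' | egrep 'eef|force|wid'
python3 -m crank '[{"dx":0,"dy":0,"dz":0.035,"twist":0,"grip":1},{"dx":0.02,"dy":0.01,"dz":0.06,"twist":0,"grip":1},{"dx":0.05,"dy":0.027,"dz":0.06,"twist":0,"grip":1},{"dx":0.08,"dy":0.043,"dz":0.06,"twist":0,"grip":1},{"dx":0.11,"dy":0.06,"dz":0.06,"twist":0,"grip":1}]' | egrep 'eef|force|wid'
python3 -m crank '[{"dx":0.03,"dy":0.016,"dz":0,"twist":0,"grip":1},{"dx":0.06,"dy":0.032,"dz":0,"twist":0,"grip":1},{"dx":0.09,"dy":0.049,"dz":0,"twist":0,"grip":1},{"dx":0.1005,"dy":0.054,"dz":-0.02,"twist":0,"grip":1},{"dx":0.1005,"dy":0.054,"dz":-0.04,"twist":0,"grip":1}]' | egrep 'eef|force|wid'
python3 - <<'E'
from m import *
b=save('side','s4')[130:270,170:340,::-1];t=save('top','t4')[125:335,190:350,::-1]
b=cv2.resize(b,None,fx=3,fy=3,interpolation=2);t=cv2.resize(t,None,fx=1.8,fy=1.8,interpolation=2)
o=np.zeros((420,800,3),np.uint8);o[:420,:510]=b;o[:378,512:800]=t[:378,:288];cv2.imwrite('pics/c6.png',o)
E
```

```text
eef_pos: [0.4417, -0.2444, 0.0663]
force: [0.6, -0.5, -0.4]
width: 0.0682
gripper_force: 0.0
eef_pos: [0.5554, -0.1843, 0.1294]
force: [0.1, -0.3, -0.2]
width: 0.0874
gripper_force: 0.0
eef_pos: [0.6581, -0.1291, 0.0881]
force: [0.2, -0.0, -1.7]
width: 0.0876
gripper_force: 0.0
```

View pics/c6.png

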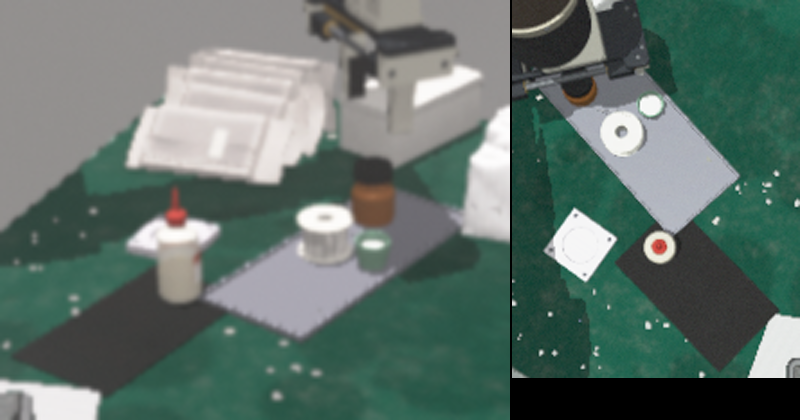

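The bottle stands upright on the mat at top-crop (660,247), and the gripper is over the jar. Next I grip the jar.

```bash
python3 -m crank '[{"dx":0,"dy":0,"dz":-0.03,"twist":0,"grip":1},{"dx":0,"dy":0,"dz":-0.06,"twist":0,"grip":1},{"dx":0,"dy":0,"dz":-0.085,"twist":0,"grip":1},{"dx":0,"dy":0,"dz":-0.1,"twist":0,"grip":1},{"dx":0,"dy":0,"dz":-0.109,"twist":0,"grip":1}]' 15 | egrep 'eef|force|wid'
python3 -m crank '[{"dx":0,"dy":0,"dz":0,"twist":0,"grip":0.3},{"dx":0,"dy":0,"dz":0,"twist":0,"grip":0.3},{"dx":0,"dy":0,"dz":0,"twist":0,"grip":0.2},{"dx":0,"dy":0,"dz":0,"twist":0,"grip":0.1},{"dx":0,"dy":0,"dz":0,"twist":0,"grip":0}]' 15| egrep 'eef|force|wid'
python3 -m crank '[{"dx":0,"dy":0,"dz":0,"twist":0,"grip":-0.2},{"dx":0,"dy":0,"dz":0,"twist":0,"grip":-0.2},{"dx":0,"dy":0,"dz":0,"twist":0,"grip":-0.2},{"dx":0,"dy":0,"dz":0,"twist":0,"grip":-0.2},{"dx":0,"dy":0,"dz":0,"twist":0,"grip":-0.2}]' | egrep 'eef|force|wid'
```

```text
eef_pos: [0.6533, -0.1313, -0.022]
force: [-0.4, 0.5, -0.8]
width: 0.088
gripper_force: 0.0
eef_pos: [0.6553, -0.1309, -0.0195]
force: [-0.2, -0.9, 0.3]
width: 0.0596
gripper_force: 0.0
eef_pos: [0.6547, -0.1308, -0.0204]
force: [-2.1, -0.1, 5.2]
width: 0.0454
gripper_force: 15.0
```

```bash
python3 -m crank '[{"dx":0,"dy":0,"dz":0.01,"twist":0,"grip":-0.2},{"dx":0,"dy":0,"dz":0.04,"twist":0,"grip":-0.2},{"dx":0,"dy":0,"dz":0.07,"twist":0,"grip":-0.2},{"dx":0,"dy":0,"dz":0.1,"twist":0,"grip":-0.2},{"dx":0,"dy":0,"dz":0.13,"twist":0,"grip":-0.2}]' 20 | egrep 'eef|force|wid'
python3 -m crank '[{"dx":-0.027,"dy":-0.017,"dz":0,"twist":0,"grip":-0.2},{"dx":-0.054,"dy":-0.034,"dz":0,"twist":0,"grip":-0.2},{"dx":-0.081,"dy":-0.05,"dz":0,"twist":0,"grip":-0.2},{"dx":-0.108,"dy":-0.067,"dz":0,"twist":0,"grip":-0.2},{"dx":-0.135,"dy":-0.084,"dz":0,"twist":0,"grip":-0.2}]' | egrep 'eef|force|wid'
python3 -m crank '[{"dx":-0.027,"dy":-0.017,"dz":0,"twist":0,"grip":-0.2},{"dx":-0.054,"dy":-0.034,"dz":0,"twist":0,"grip":-0.2},{"dx":-0.081,"dy":-0.05,"dz":0,"twist":0,"grip":-0.2},{"dx":-0.105,"dy":-0.065,"dz":0,"twist":0,"grip":-0.2},{"dx":-0.1155,"dy":-0.071,"dz":0,"twist":0,"grip":-0.2}]' | egrep 'eef|force|wid'
python3 -m crank '[{"dx":0,"dy":0,"dz":-0.035,"twist":0,"grip":-0.2},{"dx":0,"dy":0,"dz":-0.07,"twist":0,"grip":-0.2},{"dx":0,"dy":0,"dz":-0.1,"twist":0,"grip":-0.2},{"dx":0,"dy":0,"dz":-0.115,"twist":0,"grip":-0.2},{"dx":0,"dy":0,"dz":-0.122,"twist":0,"grip":-0.2}]' | egrep 'eef|force|wid'
python3 -m crank '[{"dx":0,"dy":0,"dz":-0.003,"twist":0,"grip":-0.2},{"dx":0,"dy":0,"dz":-0.006,"twist":0,"grip":-0.2},{"dx":0,"dy":0,"dz":-0.008,"twist":0,"grip":-0.2},{"dx":0,"dy":0,"dz":-0.009,"twist":0,"grip":-0.2},{"dx":0,"dy":0,"dz":-0.009,"twist":0,"grip":-0.2}]' | egrep 'eef|force|wid'
```

```text
eef_pos: [0.654, -0.1309, 0.1106]
force: [0.5, -0.7, -1.6]
width: 0.0454
gripper_force: 20.0
eef_pos: [0.5179, -0.2154, 0.1094]
force: [0.4, 0.1, -1.4]
width: 0.0455
gripper_force: 20.0
eef_pos: [0.4008, -0.2867, 0.1093]
force: [0.4, 0.2, -1.9]
width: 0.0454
gripper_force: 20.0
eef_pos: [0.4024, -0.2854, -0.0152]
force: [-1.1, 0.3, -0.1]
width: 0.0457
gripper_force: 20.0
eef_pos: [0.4046, -0.286, -0.0213]
force: [0.3, -0.2, -0.3]
width: 0.0456
gripper_force: 20.0
```

```bash
python3 -m crank '[{"dx":0,"dy":0,"dz":0,"twist":0,"grip":0.2},{"dx":0,"dy":0,"dz":0,"twist":0,"grip":0.6},{"dx":0,"dy":0,"dz":0,"twist":0,"grip":0.8},{"dx":0,"dy":0,"dz":0.02,"twist":0,"grip":0.8},{"dx":0,"dy":0,"dz":0.05,"twist":0,"grip":0.8}]' | egrep 'eef|force|wid'
python3 -m crank '[{"dx":0,"dy":0,"dz":0.035,"twist":0,"grip":0.6},{"dx":0,"dy":0,"dz":0.07,"twist":0,"grip":0.6},{"dx":0,"dy":0,"dz":0.08,"twist":-6,"grip":0.6},{"dx":0.02,"dy":0.01,"dz":0.08,"twist":-12,"grip":0.6},{"dx":0.04,"dy":0.02,"dz":0.08,"twist":-18,"grip":0.5}]' | egrep 'eef|force|wid'
python3 -m crank '[{"dx":0.025,"dy":0.013,"dz":0,"twist":-6,"grip":0.5},{"dx":0.05,"dy":0.026,"dz":0,"twist":-12,"grip":0.5},{"dx":0.075,"dy":0.039,"dz":0,"twist":-18,"grip":0.5},{"dx":0.1,"dy":0.051,"dz":0,"twist":-24,"grip":0.5},{"dx":0.125,"dy":0.064,"dz":0,"twist":-30,"grip":0.5}]' | egrep 'eef|force|wid'
python3 -m crank '[{"dx":0.02,"dy":0.01,"dz":0,"twist":-6,"grip":0.5},{"dx":0.0269,"dy":0.013,"dz":0,"twist":-12,"grip":0.5},{"dx":0.0269,"dy":0.013,"dz":0,"twist":-13,"grip":0.5},{"dx":0.0269,"dy":0.013,"dz":-0.02,"twist":-13,"grip":0.5},{"dx":0.0269,"dy":0.013,"dz":-0.04,"twist":-13,"grip":0.5}]'
```

```text
eef_pos: [0.4018, -0.2852, 0.0265]
force: [1.6, -0.5, -0.4]
width: 0.0732
gripper_force: 0.0
eef_pos: [0.4447, -0.2661, 0.1101]
force: [0.0, -0.4, 0.3]
width: 0.0681
gripper_force: 0.0
eef_pos: [0.5701, -0.2012, 0.1083]
force: [-0.3, -0.1, 0.2]
width: 0.0656
gripper_force: 0.0
t: 20.82
eef_pos: [0.5966, -0.1889, 0.0689]
ee_rot: [3.14, 0.002, 2.33]
force: [-0.1, 0.2, -1.2]
width: 0.0659
gripper_force: 0.0
```

```bash
python3 -m crank '[{"dx":0,"dy":0,"dz":-0.02,"twist":0,"grip":0.9},{"dx":0,"dy":0,"dz":-0.045,"twist":0,"grip":0.9},{"dx":0,"dy":0,"dz":-0.065,"twist":0,"grip":0.9},{"dx":0,"dy":0,"dz":-0.08,"twist":0,"grip":0.9},{"dx":0,"dy":0,"dz":-0.0875,"twist":0,"grip":0.9}]' 15 | egrep 'eef|force|wid'
python3 -m crank '[{"dx":0,"dy":0,"dz":0,"twist":0,"grip":0.5},{"dx":0,"dy":0,"dz":0,"twist":0,"grip":0.4},{"dx":0,"dy":0,"dz":0,"twist":0,"grip":0.3},{"dx":0,"dy":0,"dz":0,"twist":0,"grip":0.2},{"dx":0,"dy":0,"dz":0,"twist":0,"grip":0.1}]' 15| egrep 'eef|force|wid'
python3 -m crank '[{"dx":0,"dy":0,"dz":0,"twist":0,"grip":0},{"dx":0,"dy":0,"dz":0,"twist":0,"grip":0},{"dx":0,"dy":0,"dz":0,"twist":0,"grip":0},{"dx":0,"dy":0,"dz":0,"twist":0,"grip":0},{"dx":0,"dy":0,"dz":0,"twist":0,"grip":0}]' 25| egrep 'eef|force|wid'
```

```text
eef_pos: [0.5938, -0.1891, -0.0214]
force: [-0.7, 0.6, -0.4]
width: 0.0827
gripper_force: 0.0
eef_pos: [0.5962, -0.1891, -0.0182]
force: [-1.9, -2.2, 2.1]
width: 0.0554
gripper_force: 1.4
eef_pos: [0.5962, -0.1891, -0.0183]
force: [-1.9, -0.6, 6.5]
width: 0.0545
gripper_force: 25.0
```

```bash
python3 -m crank '[{"dx":0,"dy":0,"dz":0.01,"twist":0,"grip":0},{"dx":0,"dy":0,"dz":0.04,"twist":0,"grip":0},{"dx":0,"dy":0,"dz":0.07,"twist":0,"grip":0},{"dx":0,"dy":0,"dz":0.1,"twist":0,"grip":0},{"dx":0,"dy":0,"dz":0.13,"twist":0,"grip":0}]' 30 | egrep 'eef|force|wid'
python3 -m crank '[{"dx":-0.025,"dy":-0.018,"dz":0,"twist":0,"grip":0},{"dx":-0.05,"dy":-0.036,"dz":0,"twist":0,"grip":0},{"dx":-0.075,"dy":-0.055,"dz":0,"twist":0,"grip":0},{"dx":-0.1,"dy":-0.073,"dz":0,"twist":0,"grip":0},{"dx":-0.125,"dy":-0.091,"dz":0,"twist":0,"grip":0}]' | egrep 'eef|force|wid'
python3 -m crank '[{"dx":-0.025,"dy":-0.018,"dz":0,"twist":0,"grip":0},{"dx":-0.05,"dy":-0.036,"dz":0,"twist":0,"grip":0},{"dx":-0.075,"dy":-0.055,"dz":0,"twist":0,"grip":0},{"dx":-0.1,"dy":-0.073,"dz":0,"twist":0,"grip":0},{"dx":-0.107,"dy":-0.0785,"dz":0,"twist":0,"grip":0}]' | egrep 'eef|force|wid'
python3 -m crank '[{"dx":0,"dy":0,"dz":-0.035,"twist":0,"grip":0},{"dx":0,"dy":0,"dz":-0.07,"twist":0,"grip":0},{"dx":0,"dy":0,"dz":-0.1,"twist":0,"grip":0},{"dx":0,"dy":0,"dz":-0.115,"twist":0,"grip":0},{"dx":0,"dy":0,"dz":-0.122,"twist":0,"grip":0}]' | egrep 'eef|force|wid'
python3 -m crank '[{"dx":0,"dy":0,"dz":-0.003,"twist":0,"grip":0},{"dx":0,"dy":0,"dz":-0.006,"twist":0,"grip":0},{"dx":0,"dy":0,"dz":-0.008,"twist":0,"grip":0},{"dx":0,"dy":0,"dz":-0.009,"twist":0,"grip":0},{"dx":0,"dy":0,"dz":-0.009,"twist":0,"grip":0}]' | egrep 'eef|force|wid'
```

```text
eef_pos: [0.5955, -0.1886, 0.1124]
force: [1.5, -0.3, -2.1]
width: 0.0544
gripper_force: 30.0
eef_pos: [0.4696, -0.2802, 0.1111]
force: [0.3, -0.8, -3.0]
width: 0.0544
gripper_force: 30.0
eef_pos: [0.3606, -0.3592, 0.111]
force: [-1.2, 0.1, -3.0]
width: 0.0542
gripper_force: 30.0
eef_pos: [0.3624, -0.3575, -0.0136]
force: [-0.4, 0.4, -1.4]
width: 0.0547
gripper_force: 30.0
eef_pos: [0.3649, -0.3587, -0.0193]
force: [0.6, 1.1, 0.3]
width: 0.0547
gripper_force: 30.0
```

```bash
python3 -m crank '[{"dx":0,"dy":0,"dz":0,"twist":0,"grip":0.4},{"dx":0,"dy":0,"dz":0,"twist":0,"grip":0.4},{"dx":0,"dy":0,"dz":0,"twist":0,"grip":0.4},{"dx":0,"dy":0,"dz":0.02,"twist":0,"grip":0.4},{"dx":0,"dy":0,"dz":0.05,"twist":0,"grip":0.4}]' 15| egrep 'eef|force|wid'
python3 -m crank '[{"dx":0,"dy":0,"dz":0.035,"twist":0,"grip":0.6},{"dx":0,"dy":0,"dz":0.07,"twist":0,"grip":0.6},{"dx":0.02,"dy":0.01,"dz":0.08,"twist":0,"grip":0.6},{"dx":0.05,"dy":0.025,"dz":0.08,"twist":0,"grip":0.6},{"dx":0.08,"dy":0.039,"dz":0.08,"twist":0,"grip":0.5}]' | egrep 'eef|force|wid'
python3 -m crank '[{"dx":0.032,"dy":0.016,"dz":0,"twist":0,"grip":0.5},{"dx":0.064,"dy":0.031,"dz":0,"twist":0,"grip":0.5},{"dx":0.096,"dy":0.047,"dz":0,"twist":0,"grip":0.5},{"dx":0.128,"dy":0.063,"dz":0,"twist":0,"grip":0.5},{"dx":0.16,"dy":0.078,"dz":0,"twist":0,"grip":0.5}]' | egrep 'eef|force|wid'
python3 -m crank '[{"dx":0.0292,"dy":0.0145,"dz":0,"twist":0,"grip":0.5},{"dx":0.0292,"dy":0.0145,"dz":-0.02,"twist":0,"grip":0.5},{"dx":0.0292,"dy":0.0145,"dz":-0.045,"twist":0,"grip":0.5},{"dx":0.0292,"dy":0.0145,"dz":-0.065,"twist":0,"grip":0.5},{"dx":0.0292,"dy":0.0145,"dz":-0.075,"twist":0,"grip":0.5}]'
python3 - <<'E'
from m import *
b=save('side','s5')[160:300,150:320,::-1];t=save('top','t5')[125:335,190:350,::-1]
b=cv2.resize(b,None,fx=3,fy=3,interpolation=2);t=cv2.resize(t,None,fx=1.8,fy=1.8,interpolation=2)
o=np.zeros((420,800,3),np.uint8);o[:420,:510]=b;o[:378,512:800]=t[:378,:288];cv2.imwrite('pics/c7.png',o)
E
```

```text
eef_pos: [0.3619, -0.3574, 0.028]
force: [0.0, -0.9, 0.1]
width: 0.0614
gripper_force: 0.0
eef_pos: [0.4452, -0.3194, 0.1117]
force: [-0.1, -0.1, -0.7]
width: 0.0675
gripper_force: 0.0
eef_pos: [0.6053, -0.2403, 0.1097]
force: [0.6, -1.0, -0.2]
width: 0.0658
gripper_force: 0.0
t: 25.82
eef_pos: [0.6315, -0.2263, 0.0315]
ee_rot: [-3.139, -0.003, 2.328]
force: [-1.0, 0.1, 0.5]
width: 0.0659
gripper_force: 0.0
```

View pics/c7.png

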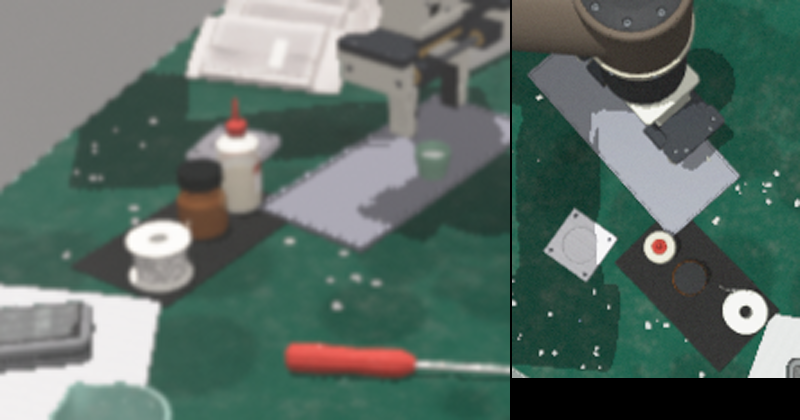

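All three stand upright on the mat (side crop: spool (160,255), jar (203,200), bottle (240,170)). The gripper is above the cap at (433,160).

```bash
python3 -m crank '[{"dx":0,"dy":0,"dz":-0.015,"twist":0,"grip":0.5},{"dx":0,"dy":0,"dz":-0.03,"twist":0,"grip":0.5},{"dx":0,"dy":0,"dz":-0.045,"twist":0,"grip":0.5},{"dx":0,"dy":0,"dz":-0.055,"twist":0,"grip":0.5},{"dx":0,"dy":0,"dz":-0.0555,"twist":0,"grip":0.4}]' 10 | egrep 'eef|force|wid'
python3 -m crank '[{"dx":0,"dy":0,"dz":0,"twist":0,"grip":0.2},{"dx":0,"dy":0,"dz":0,"twist":0,"grip":0.1},{"dx":0,"dy":0,"dz":0,"twist":0,"grip":0},{"dx":0,"dy":0,"dz":0,"twist":0,"grip":-0.2},{"dx":0,"dy":0,"dz":0,"twist":0,"grip":-0.4}]' 10| egrep 'eef|force|wid'
python3 -m crank '[{"dx":0,"dy":0,"dz":0,"twist":0,"grip":-0.5},{"dx":0,"dy":0,"dz":0,"twist":0,"grip":-0.5},{"dx":0,"dy":0,"dz":0,"twist":0,"grip":-0.5},{"dx":0,"dy":0,"dz":0,"twist":0,"grip":-0.5},{"dx":0,"dy":0,"dz":0,"twist":0,"grip":-0.5}]' | egrep 'eef|force|wid'
```

```text
eef_pos: [0.6324, -0.227, -0.0218]
force: [-1.2, -0.4, 0.0]
width: 0.0631
gripper_force: 0.0
eef_pos: [0.6336, -0.2269, -0.0201]
force: [-0.3, 0.7, -0.1]
width: 0.036
gripper_force: 0.2
eef_pos: [0.6336, -0.227, -0.0204]
force: [-0.6, 0.5, 5.6]
width: 0.0338
gripper_force: 10.0
```

```bash
python3 -m crank '[{"dx":0,"dy":0,"dz":0.01,"twist":0,"grip":-0.5},{"dx":0,"dy":0,"dz":0.03,"twist":0,"grip":-0.5},{"dx":0,"dy":0,"dz":0.055,"twist":0,"grip":-0.5},{"dx":0,"dy":0,"dz":0.08,"twist":0,"grip":-0.5},{"dx":-0.02,"dy":0.01,"dz":0.09,"twist":0,"grip":-0.5}]' 12 | egrep 'eef|force|wid'
python3 -m crank '[{"dx":-0.03,"dy":0.014,"dz":0,"twist":0,"grip":-0.5},{"dx":-0.06,"dy":0.028,"dz":0,"twist":0,"grip":-0.5},{"dx":-0.09,"dy":0.042,"dz":0,"twist":0,"grip":-0.5},{"dx":-0.12,"dy":0.056,"dz":0,"twist":0,"grip":-0.5},{"dx":-0.15,"dy":0.07,"dz":0,"twist":0,"grip":-0.5}]' | egrep 'eef|force|wid'
python3 -m crank '[{"dx":-0.0176,"dy":0.009,"dz":0,"twist":0,"grip":-0.5},{"dx":-0.0176,"dy":0.009,"dz":-0.02,"twist":0,"grip":-0.5},{"dx":-0.0176,"dy":0.009,"dz":-0.04,"twist":0,"grip":-0.5},{"dx":-0.0176,"dy":0.009,"dz":-0.06,"twist":0,"grip":-0.5},{"dx":-0.0176,"dy":0.009,"dz":-0.07,"twist":0,"grip":-0.5}]' | egrep 'eef|force|wid'
python3 -m crank '[{"dx":0,"dy":0,"dz":-0.005,"twist":0,"grip":-0.5},{"dx":0,"dy":0,"dz":-0.01,"twist":0,"grip":-0.5},{"dx":0,"dy":0,"dz":-0.015,"twist":0,"grip":-0.5},{"dx":0,"dy":0,"dz":-0.018,"twist":0,"grip":-0.5},{"dx":0,"dy":0,"dz":-0.018,"twist":0,"grip":-0.5}]' | egrep 'eef|force|wid'
```

```text
eef_pos: [0.6169, -0.2183, 0.0725]
force: [1.1, -0.3, 0.8]
width: 0.0338
gripper_force: 12.0
eef_pos: [0.4611, -0.1464, 0.0691]
force: [0.4, 0.9, 0.7]
width: 0.0339
gripper_force: 12.0
eef_pos: [0.444, -0.1377, -0.0023]
force: [0.2, -0.5, -0.8]
width: 0.0337
gripper_force: 12.0
eef_pos: [0.4457, -0.1379, -0.019]
force: [0.2, -0.3, 0.3]
width: 0.034
gripper_force: 12.0
```

```bash
python3 -m crank '[{"dx":0,"dy":0,"dz":-0.001,"twist":0,"grip":-0.5},{"dx":0,"dy":0,"dz":-0.001,"twist":0,"grip":-0.1},{"dx":0,"dy":0,"dz":-0.001,"twist":0,"grip":0.2},{"dx":0,"dy":0,"dz":-0.001,"twist":0,"grip":0.4},{"dx":0,"dy":0,"dz":-0.001,"twist":0,"grip":0.4}]' 15| egrep 'eef|force|wid'
python3 -m crank '[{"dx":0,"dy":0,"dz":0.02,"twist":0,"grip":0.4},{"dx":0,"dy":0,"dz":0.055,"twist":0,"grip":0.4},{"dx":0,"dy":0,"dz":0.09,"twist":0,"grip":0.4},{"dx":0,"dy":0,"dz":0.12,"twist":0,"grip":0.4},{"dx":-0.005,"dy":-0.02,"dz":0.13,"twist":0,"grip":0.5}]' | egrep 'eef|force|wid'
python3 -m crank '[{"dx":-0.012,"dy":-0.032,"dz":0,"twist":0,"grip":0.5},{"dx":-0.024,"dy":-0.064,"dz":0,"twist":0,"grip":0.5},{"dx":-0.036,"dy":-0.096,"dz":0,"twist":0,"grip":0.5},{"dx":-0.048,"dy":-0.128,"dz":0,"twist":0,"grip":0.5},{"dx":-0.06,"dy":-0.16,"dz":0,"twist":0,"grip":0.5}]' | egrep 'eef|force|wid'
python3 - <<'E'
from m import *
b=save('side','s6')[160:300,150:320,::-1];t=save('top','t6')[125:335,190:350,::-1]
b=cv2.resize(b,None,fx=3,fy=3,interpolation=2);t=cv2.resize(t,None,fx=1.8,fy=1.8,interpolation=2)
o=np.zeros((420,800,3),np.uint8);o[:420,:510]=b;o[:378,512:800]=t[:378,:288];cv2.imwrite('pics/c8.png',o)
E
```

```text
eef_pos: [0.4455, -0.1379, -0.0198]
force: [-0.3, -0.2, 0.0]
width: 0.0539
gripper_force: 0.0
eef_pos: [0.4437, -0.1569, 0.1149]
force: [1.1, 0.7, 0.3]
width: 0.0637
gripper_force: 0.0
eef_pos: [0.3797, -0.3191, 0.1103]
force: [1.5, -0.1, -0.4]
width: 0.0656
gripper_force: 0.0
```

View pics/c8.png

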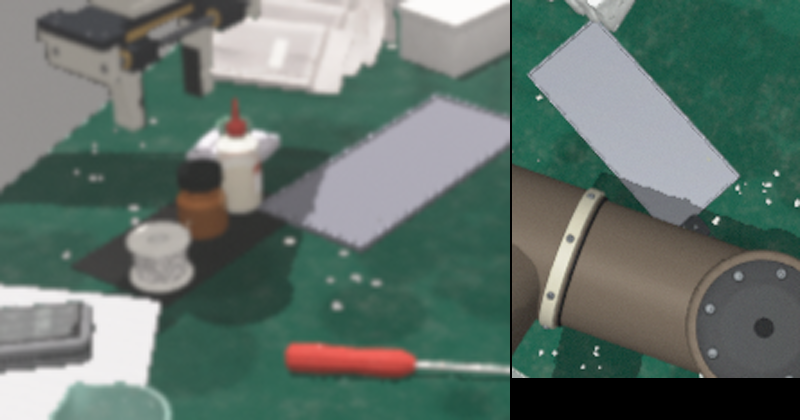

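The tray is empty, the three things are on the mat, and the arm hides the nest for now. I take the spool back.

```bash
python3 -m crank '[{"dx":-0.014,"dy":-0.035,"dz":0,"twist":0,"grip":0.5},{"dx":-0.016,"dy":-0.0407,"dz":0,"twist":0,"grip":0.5},{"dx":-0.016,"dy":-0.0407,"dz":-0.03,"twist":0,"grip":0.5},{"dx":-0.016,"dy":-0.0407,"dz":-0.06,"twist":0,"grip":0.5},{"dx":-0.016,"dy":-0.0407,"dz":-0.085,"twist":0,"grip":0.5}]' 15| egrep 'eef|force|wid'
python3 -m crank '[{"dx":0,"dy":0,"dz":-0.015,"twist":0,"grip":0.5},{"dx":0,"dy":0,"dz":-0.03,"twist":0,"grip":0.5},{"dx":0,"dy":0,"dz":-0.04,"twist":0,"grip":0.5},{"dx":0,"dy":0,"dz":-0.0445,"twist":0,"grip":0.5},{"dx":0,"dy":0,"dz":-0.0445,"twist":0,"grip":0.4}]' | egrep 'eef|force|wid'
python3 -m crank '[{"dx":0,"dy":0,"dz":0,"twist":0,"grip":0.3},{"dx":0,"dy":0,"dz":0,"twist":0,"grip":0.2},{"dx":0,"dy":0,"dz":0,"twist":0,"grip":0.1},{"dx":0,"dy":0,"dz":0,"twist":0,"grip":0},{"dx":0,"dy":0,"dz":0,"twist":0,"grip":0}]' 30| egrep 'eef|force|wid'
python3 -m crank '[{"dx":0,"dy":0,"dz":0,"twist":0,"grip":0},{"dx":0,"dy":0,"dz":0,"twist":0,"grip":0},{"dx":0,"dy":0,"dz":0,"twist":0,"grip":0},{"dx":0,"dy":0,"dz":0.015,"twist":0,"grip":0},{"dx":0,"dy":0,"dz":0.03,"twist":0,"grip":0}]' | egrep 'eef|force|wid'
```

```text
eef_pos: [0.3642, -0.3583, 0.0239]
force: [-0.3, 0.9, -0.2]
width: 0.066
gripper_force: 0.0
eef_pos: [0.3641, -0.3581, -0.0202]
force: [0.1, 1.0, -0.2]
width: 0.0633
gripper_force: 0.0
eef_pos: [0.3652, -0.3588, -0.0186]
force: [-0.9, 2.6, 5.5]
width: 0.0545
gripper_force: 30.0
eef_pos: [0.3633, -0.358, 0.0102]
force: [0.2, -0.2, -1.6]
width: 0.0545
gripper_force: 30.0
```

```bash
python3 -m crank '[{"dx":0,"dy":0,"dz":0.035,"twist":0,"grip":0},{"dx":0,"dy":0,"dz":0.07,"twist":0,"grip":0},{"dx":0,"dy":0,"dz":0.1,"twist":0,"grip":0},{"dx":0.025,"dy":0.018,"dz":0.1,"twist":0,"grip":0},{"dx":0.05,"dy":0.036,"dz":0.1,"twist":0,"grip":0}]' | egrep 'eef|force|wid'
python3 -m crank '[{"dx":0.027,"dy":0.02,"dz":0,"twist":0,"grip":0},{"dx":0.054,"dy":0.04,"dz":0,"twist":0,"grip":0},{"dx":0.081,"dy":0.06,"dz":0,"twist":0,"grip":0},{"dx":0.108,"dy":0.08,"dz":0,"twist":0,"grip":0},{"dx":0.135,"dy":0.1,"dz":0,"twist":0,"grip":0}]' | egrep 'eef|force|wid'
python3 -m crank '[{"dx":0.025,"dy":0.018,"dz":0,"twist":0,"grip":0},{"dx":0.0462,"dy":0.0338,"dz":0,"twist":0,"grip":0},{"dx":0.0462,"dy":0.0338,"dz":-0.03,"twist":0,"grip":0},{"dx":0.0462,"dy":0.0338,"dz":-0.06,"twist":0,"grip":0},{"dx":0.0462,"dy":0.0338,"dz":-0.09,"twist":0,"grip":0}]' | egrep 'eef|force|wid'
python3 -m crank '[{"dx":0,"dy":0,"dz":-0.015,"twist":0,"grip":0},{"dx":0,"dy":0,"dz":-0.027,"twist":0,"grip":0},{"dx":0,"dy":0,"dz":-0.033,"twist":0,"grip":0},{"dx":0,"dy":0,"dz":-0.036,"twist":0,"grip":0},{"dx":0,"dy":0,"dz":-0.038,"twist":0,"grip":0}]' | egrep 'eef|force|wid'
```

```text
eef_pos: [0.4153, -0.323, 0.1131]
force: [0.2, 0.7, -2.8]
width: 0.0544
gripper_force: 30.0
eef_pos: [0.5501, -0.2212, 0.1103]
force: [0.8, -0.9, -2.8]
width: 0.0544
gripper_force: 30.0
eef_pos: [0.5958, -0.188, 0.0195]
force: [0.1, -0.0, -3.5]
width: 0.0546
gripper_force: 30.0
eef_pos: [0.5962, -0.1889, -0.017]
force: [0.3, 0.6, -1.5]
width: 0.0547
gripper_force: 30.0
```

```bash
python3 -m crank '[{"dx":0,"dy":0,"dz":-0.001,"twist":0,"grip":0},{"dx":0,"dy":0,"dz":-0.001,"twist":0,"grip":0.3},{"dx":0,"dy":0,"dz":-0.001,"twist":0,"grip":0.5},{"dx":0,"dy":0,"dz":-0.001,"twist":0,"grip":0.6},{"dx":0,"dy":0,"dz":0.01,"twist":0,"grip":0.6}]' 15| egrep 'eef|force|wid'
python3 -m crank '[{"dx":0,"dy":0,"dz":0.03,"twist":0,"grip":0.6},{"dx":0,"dy":0,"dz":0.065,"twist":0,"grip":0.8},{"dx":0,"dy":0,"dz":0.1,"twist":6,"grip":1},{"dx":-0.02,"dy":-0.01,"dz":0.118,"twist":12,"grip":1},{"dx":-0.04,"dy":-0.02,"dz":0.118,"twist":18,"grip":1}]' | egrep 'eef|force|wid'
python3 -m crank '[{"dx":-0.025,"dy":-0.013,"dz":0,"twist":6,"grip":1},{"dx":-0.05,"dy":-0.025,"dz":0,"twist":12,"grip":1},{"dx":-0.075,"dy":-0.038,"dz":0,"twist":18,"grip":1},{"dx":-0.1,"dy":-0.05,"dz":0,"twist":24,"grip":1},{"dx":-0.125,"dy":-0.063,"dz":0,"twist":30,"grip":1}]' | egrep 'eef|force|wid'
python3 -m crank '[{"dx":-0.02,"dy":-0.01,"dz":0,"twist":6,"grip":1},{"dx":-0.0266,"dy":-0.014,"dz":0,"twist":12,"grip":1},{"dx":-0.0266,"dy":-0.014,"dz":0,"twist":13,"grip":1},{"dx":-0.0266,"dy":-0.014,"dz":-0.02,"twist":13,"grip":1},{"dx":-0.0266,"dy":-0.014,"dz":-0.04,"twist":13,"grip":1}]'
```

```text
eef_pos: [0.5946, -0.1886, -0.0083]
force: [-0.0, 0.2, 0.1]
width: 0.0687
gripper_force: 0.0
eef_pos: [0.5592, -0.2093, 0.1169]
force: [0.3, -0.7, 0.3]
width: 0.0865
gripper_force: 0.0
eef_pos: [0.4297, -0.2722, 0.1119]
force: [-0.2, -0.3, 0.2]
width: 0.0876
gripper_force: 0.0
t: 35.18
eef_pos: [0.406, -0.2863, 0.0723]
ee_rot: [-3.139, 0.004, -2.893]
force: [0.1, -0.3, -0.4]
width: 0.0875
gripper_force: 0.0
```

```bash
python3 -m crank '[{"dx":0,"dy":0,"dz":-0.03,"twist":0,"grip":1},{"dx":0,"dy":0,"dz":-0.055,"twist":0,"grip":1},{"dx":0,"dy":0,"dz":-0.075,"twist":0,"grip":1},{"dx":0,"dy":0,"dz":-0.087,"twist":0,"grip":1},{"dx":0,"dy":0,"dz":-0.092,"twist":0,"grip":1}]' 20 | egrep 'eef|force|wid'
python3 -m crank '[{"dx":0,"dy":0,"dz":0,"twist":0,"grip":0.3},{"dx":0,"dy":0,"dz":0,"twist":0,"grip":0.3},{"dx":0,"dy":0,"dz":0,"twist":0,"grip":0.2},{"dx":0,"dy":0,"dz":0,"twist":0,"grip":0.1},{"dx":0,"dy":0,"dz":0,"twist":0,"grip":-0.1}]' | egrep 'eef|force|wid'
python3 -m crank '[{"dx":0,"dy":0,"dz":0,"twist":0,"grip":-0.2},{"dx":0,"dy":0,"dz":0,"twist":0,"grip":-0.2},{"dx":0,"dy":0,"dz":0,"twist":0,"grip":-0.2},{"dx":0,"dy":0,"dz":0,"twist":0,"grip":-0.2},{"dx":0,"dy":0,"dz":0,"twist":0,"grip":-0.2}]' | egrep 'eef|force|wid'
```

```text
eef_pos: [0.4038, -0.2854, -0.0227]
force: [-0.3, -0.2, 0.5]
width: 0.0873
gripper_force: 0.0
eef_pos: [0.4048, -0.2859, -0.0205]
force: [0.5, 0.5, -0.8]
width: 0.0597
gripper_force: 0.0
eef_pos: [0.4043, -0.2858, -0.0211]
force: [-1.3, 0.9, 5.1]
width: 0.0455
gripper_force: 20.0
```

```bash
python3 -m crank '[{"dx":0,"dy":0,"dz":0.01,"twist":0,"grip":-0.2},{"dx":0,"dy":0,"dz":0.04,"twist":0,"grip":-0.2},{"dx":0,"dy":0,"dz":0.07,"twist":0,"grip":-0.2},{"dx":0,"dy":0,"dz":0.1,"twist":0,"grip":-0.2},{"dx":0,"dy":0,"dz":0.13,"twist":0,"grip":-0.2}]' | egrep 'eef|force|wid'
python3 -m crank '[{"dx":0.027,"dy":0.017,"dz":0,"twist":0,"grip":-0.2},{"dx":0.054,"dy":0.034,"dz":0,"twist":0,"grip":-0.2},{"dx":0.081,"dy":0.05,"dz":0,"twist":0,"grip":-0.2},{"dx":0.108,"dy":0.067,"dz":0,"twist":0,"grip":-0.2},{"dx":0.135,"dy":0.084,"dz":0,"twist":0,"grip":-0.2}]' | egrep 'eef|force|wid'
python3 -m crank '[{"dx":0.027,"dy":0.017,"dz":0,"twist":0,"grip":-0.2},{"dx":0.054,"dy":0.034,"dz":0,"twist":0,"grip":-0.2},{"dx":0.081,"dy":0.05,"dz":0,"twist":0,"grip":-0.2},{"dx":0.105,"dy":0.065,"dz":0,"twist":0,"grip":-0.2},{"dx":0.1153,"dy":0.071,"dz":0,"twist":0,"grip":-0.2}]' | egrep 'eef|force|wid'
python3 -m crank '[{"dx":0,"dy":0,"dz":-0.035,"twist":0,"grip":-0.2},{"dx":0,"dy":0,"dz":-0.07,"twist":0,"grip":-0.2},{"dx":0,"dy":0,"dz":-0.1,"twist":0,"grip":-0.2},{"dx":0,"dy":0,"dz":-0.115,"twist":0,"grip":-0.2},{"dx":0,"dy":0,"dz":-0.12,"twist":0,"grip":-0.2}]' | egrep 'eef|force|wid'
python3 -m crank '[{"dx":0,"dy":0,"dz":-0.003,"twist":0,"grip":-0.2},{"dx":0,"dy":0,"dz":-0.006,"twist":0,"grip":-0.2},{"dx":0,"dy":0,"dz":-0.008,"twist":0,"grip":-0.2},{"dx":0,"dy":0,"dz":-0.009,"twist":0,"grip":-0.2},{"dx":0,"dy":0,"dz":-0.009,"twist":0,"grip":-0.2}]' | egrep 'eef|force|wid'
```

```text
eef_pos: [0.4035, -0.2855, 0.1096]
force: [1.7, -0.6, -1.4]
width: 0.0456
gripper_force: 20.0
eef_pos: [0.5399, -0.2008, 0.1084]
force: [-0.1, -1.1, -1.5]
width: 0.0457
gripper_force: 20.0
eef_pos: [0.6567, -0.1288, 0.1074]
force: [0.6, -0.7, -1.3]
width: 0.0455
gripper_force: 20.0
eef_pos: [0.6512, -0.1309, -0.0156]
force: [0.2, -0.2, -1.9]
width: 0.0452
gripper_force: 20.0
eef_pos: [0.655, -0.1308, -0.0195]
force: [0.6, 0.4, 0.0]
width: 0.0454
gripper_force: 20.0
```

Now I release the jar, go back to the bottle on the mat at (0.4446, −0.245), and look over the scene on the way.

```bash
python3 -m crank '[{"dx":0,"dy":0,"dz":0,"twist":0,"grip":0.2},{"dx":0,"dy":0,"dz":0,"twist":0,"grip":0.6},{"dx":0,"dy":0,"dz":0,"twist":0,"grip":0.8},{"dx":0,"dy":0,"dz":0.02,"twist":0,"grip":0.8},{"dx":0,"dy":0,"dz":0.05,"twist":0,"grip":0.8}]' 12| egrep 'eef|force|wid'
python3 -m crank '[{"dx":0,"dy":0,"dz":0.035,"twist":0,"grip":1},{"dx":0,"dy":0,"dz":0.07,"twist":0,"grip":1},{"dx":-0.02,"dy":-0.011,"dz":0.09,"twist":0,"grip":1},{"dx":-0.05,"dy":-0.027,"dz":0.09,"twist":0,"grip":1},{"dx":-0.08,"dy":-0.043,"dz":0.09,"twist":0,"grip":1}]' | egrep 'eef|force|wid'
python3 -m crank '[{"dx":-0.03,"dy":-0.016,"dz":0,"twist":0,"grip":1},{"dx":-0.06,"dy":-0.032,"dz":0,"twist":0,"grip":1},{"dx":-0.09,"dy":-0.049,"dz":0,"twist":0,"grip":1},{"dx":-0.12,"dy":-0.066,"dz":0,"twist":0,"grip":1},{"dx":-0.13,"dy":-0.071,"dz":0,"twist":0,"grip":1}]' | egrep 'eef|force|wid'
python3 -m crank '[{"dx":0,"dy":0,"dz":-0.035,"twist":0,"grip":1},{"dx":0,"dy":0,"dz":-0.065,"twist":0,"grip":1},{"dx":0,"dy":0,"dz":-0.085,"twist":0,"grip":1},{"dx":0,"dy":0,"dz":-0.096,"twist":0,"grip":1},{"dx":0,"dy":0,"dz":-0.102,"twist":0,"grip":1}]'
```

```text
eef_pos: [0.6519, -0.1307, 0.0271]
force: [-0.4, -1.0, 0.5]
width: 0.0732
gripper_force: 0.0
eef_pos: [0.575, -0.1738, 0.1215]
force: [-0.3, -1.4, -0.2]
width: 0.0869
gripper_force: 0.0
eef_pos: [0.4406, -0.2459, 0.1199]
force: [-1.2, 0.2, -0.6]
width: 0.0878
gripper_force: 0.0
t: 40.18
eef_pos: [0.4436, -0.2446, 0.0161]
ee_rot: [3.141, -0.002, -2.891]
force: [0.3, 0.4, -0.2]
width: 0.0875
gripper_force: 0.0
```

```bash
python3 -m crank '[{"dx":0,"dy":0,"dz":0,"twist":0,"grip":0.3},{"dx":0,"dy":0,"dz":0,"twist":0,"grip":0.2},{"dx":0,"dy":0,"dz":0,"twist":0,"grip":0.1},{"dx":0,"dy":0,"dz":0,"twist":0,"grip":0},{"dx":0,"dy":0,"dz":0,"twist":0,"grip":-0.2}]' 12| egrep 'eef|force|wid'
python3 -m crank '[{"dx":0,"dy":0,"dz":0,"twist":0,"grip":-0.3},{"dx":0,"dy":0,"dz":0,"twist":0,"grip":-0.3},{"dx":0,"dy":0,"dz":0,"twist":0,"grip":-0.3},{"dx":0,"dy":0,"dz":0,"twist":0,"grip":-0.3},{"dx":0,"dy":0,"dz":0,"twist":0,"grip":-0.3}]' | egrep 'eef|force|wid'
python3 -m crank '[{"dx":0,"dy":0,"dz":0.01,"twist":0,"grip":-0.3},{"dx":0,"dy":0,"dz":0.025,"twist":0,"grip":-0.3},{"dx":0,"dy":0,"dz":0.04,"twist":0,"grip":-0.3},{"dx":0.02,"dy":0,"dz":0.05,"twist":0,"grip":-0.3},{"dx":0.04,"dy":0,"dz":0.05,"twist":0,"grip":-0.3}]' | egrep 'eef|force|wid'
python3 -m crank '[{"dx":0.02,"dy":0,"dz":0,"twist":0,"grip":-0.3},{"dx":0.04,"dy":0,"dz":0,"twist":0,"grip":-0.3},{"dx":0.0512,"dy":-0.001,"dz":-0.015,"twist":0,"grip":-0.3},{"dx":0.0512,"dy":-0.001,"dz":-0.03,"twist":0,"grip":-0.3},{"dx":0.0512,"dy":-0.001,"dz":-0.04,"twist":0,"grip":-0.3}]' | egrep 'eef|force|wid'
python3 -m crank '[{"dx":0,"dy":0,"dz":-0.003,"twist":0,"grip":-0.3},{"dx":0,"dy":0,"dz":-0.006,"twist":0,"grip":-0.3},{"dx":0,"dy":0,"dz":-0.008,"twist":0,"grip":-0.3},{"dx":0,"dy":0,"dz":-0.009,"twist":0,"grip":-0.3},{"dx":0,"dy":0,"dz":-0.009,"twist":0,"grip":-0.3}]' | egrep 'eef|force|wid'
```

```text
eef_pos: [0.4451, -0.2448, 0.0184]
force: [-0.4, -0.0, 0.4]
width: 0.0599
gripper_force: 0.0
eef_pos: [0.4446, -0.2448, 0.0178]
force: [0.1, -0.1, 2.8]
width: 0.0398
gripper_force: 12.0
eef_pos: [0.4857, -0.2452, 0.0709]
force: [0.7, 0.2, 0.1]
width: 0.0399
gripper_force: 12.0
eef_pos: [0.5355, -0.2455, 0.0265]
force: [-0.7, 0.1, -1.8]
width: 0.04
gripper_force: 12.0
eef_pos: [0.5357, -0.2459, 0.0191]
force: [0.1, -0.6, -1.3]
width: 0.0399
gripper_force: 12.0
```

```bash
python3 -m crank '[{"dx":0,"dy":0,"dz":-0.0005,"twist":0,"grip":-0.1},{"dx":0,"dy":0,"dz":-0.0005,"twist":0,"grip":0.3},{"dx":0,"dy":0,"dz":-0.0005,"twist":0,"grip":0.7},{"dx":0,"dy":0,"dz":-0.0005,"twist":0,"grip":1},{"dx":0,"dy":0,"dz":0.01,"twist":0,"grip":1}]' | egrep 'eef|force|wid'
python3 -m crank '[{"dx":0,"dy":0,"dz":0.03,"twist":0,"grip":1},{"dx":0,"dy":0,"dz":0.065,"twist":0,"grip":1},{"dx":0,"dy":0,"dz":0.1,"twist":0,"grip":1},{"dx":0,"dy":0,"dz":0.13,"twist":0,"grip":1},{"dx":-0.02,"dy":-0.02,"dz":0.14,"twist":0,"grip":1}]' | egrep 'eef|force|wid'
python3 -m crank '[{"dx":-0.025,"dy":-0.027,"dz":0,"twist":0,"grip":1},{"dx":-0.05,"dy":-0.054,"dz":0,"twist":0,"grip":1},{"dx":-0.075,"dy":-0.081,"dz":0,"twist":0,"grip":1},{"dx":-0.1,"dy":-0.108,"dz":0,"twist":0,"grip":1},{"dx":-0.125,"dy":-0.135,"dz":0,"twist":0,"grip":1}]' | egrep 'eef|force|wid'
python3 -m crank '[{"dx":-0.025,"dy":-0.027,"dz":0,"twist":0,"grip":1},{"dx":-0.05,"dy":-0.054,"dz":0,"twist":0,"grip":1},{"dx":-0.075,"dy":-0.081,"dz":0,"twist":0,"grip":1},{"dx":-0.1,"dy":-0.108,"dz":0,"twist":0,"grip":1},{"dx":-0.125,"dy":-0.135,"dz":0,"twist":0,"grip":1}]'
cat > chk.py <<'E'
from m import *
import sys
def meas(f):
    a=cv2.imread(f); hsv=cv2.cvtColor(a,cv2.COLOR_BGR2HSV).astype(int);H,S,V=np.moveaxis(hsv,2,0)
    roi=np.zeros(H.shape,bool); roi[125:335,190:350]=1
    w=np.clip(215-V[193:204,245:257],0,None)*(V[193:204,245:257]<215); yy,xx=np.mgrid[193:204,245:257]
    r={'hole':(round((xx*w).sum()/w.sum(),2),round((yy*w).sum()/w.sum(),2))}
    for n,m,p in (('spool',roi&(S<40)&(V>212),(251,198)),('lid',roi&(V<75)&(S<60),(227,170)),('red',roi&(S>110)&((H<12)|(H>170))&(V>100),(274,222)),('bottle',roi&(V>150)&(H<60)|(roi&(S<30)&(V>215)),(275,223)),('white near nest',roi&(S<40)&(V>200),(228,261))):
        c,ce,A=blob(m,p); r[n]=(np.round(ce,2),A)
    return r
A,B=meas('pics/top0.png'),meas(sys.argv[1])
for k in A: print(k,A[k],B[k])
E
python3 - <<'E'
from m import *
b=save('side','s7')[160:280,180:320,::-1];t=save('top','t7')[125:335,190:350,::-1]
b=cv2.resize(b,None,fx=3,fy=3,interpolation=2);t=cv2.resize(t,None,fx=2.35,fy=2.35,interpolation=2)
o=np.zeros((500,800,3),np.uint8);o[:360,:420]=b;o[:493,422:798]=t[:493,:376];cv2.imwrite('pics/c9.png',o)
E
python3 chk.py pics/t7.png
```

```text
eef_pos: [0.5342, -0.2454, 0.0272]
force: [0.5, -0.1, -1.1]
width: 0.0609
gripper_force: 0.0
eef_pos: [0.5202, -0.2653, 0.1748]
force: [0.3, -1.1, 0.1]
width: 0.0868
gripper_force: 0.0
eef_pos: [0.3893, -0.4017, 0.1698]
force: [1.1, -0.2, 0.1]
width: 0.0876
gripper_force: 0.0
t: 43.93
eef_pos: [0.2641, -0.5369, 0.1697]
ee_rot: [-3.141, 0.0, -2.891]
force: [1.3, -0.0, -0.1]
width: 0.0873
gripper_force: 0.0
hole (np.float64(249.92), np.float64(197.29)) (np.float64(249.05), np.float64(196.68))
spool (array([250.12, 198.43]), np.int32(405)) (array([249.43, 197.65]), np.int32(410))
lid (array([225.43, 169.86]), np.int32(228)) (array([225.46, 169.67]), np.int32(224))
red (array([273.09, 220.91]), np.int32(47)) (array([273.09, 221.  ]), np.int32(46))
bottle (array([273.03, 222.03]), np.int32(238)) (array([273.14, 222.29]), np.int32(248))
white near nest (array([227.4, 260.7]), np.int32(853)) (array([227.3 , 260.91]), np.int32(796))
```

View pics/c9.png

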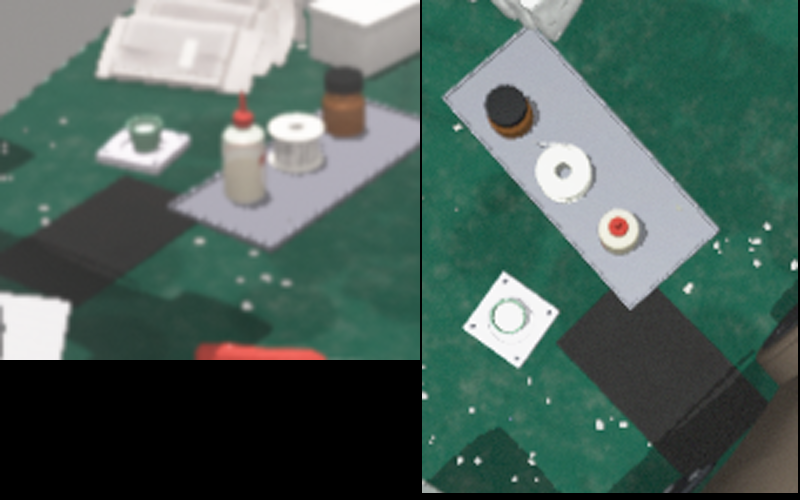

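The final picture shows the cap open side up in the nest recess at (510,317). The jar, spool and bottle stand in the tray, each within about 2.5 mm of where it started.

```bash
python3 -c "
from station import arm
print(arm.job_done())"
```

```text
the job is handed in; nothing more can be done
None
```

The job is handed in at about 44 s: the cap sits open side up in the nest, the jar and bottle are back within about 0.5 mm of their starts, and the spool is about 2.3 mm off along the tray, which I left as is.

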